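# Clamp a balsa float in the eccentric clamp

## Task

Stand the small wooden float upright in the V-block of the bench clamp and let go of it, then turn the red knob clockwise until the brass eccentric bears on the float and holds it snugly in the V, without crushing the soft balsa. Leave it clamped, and leave the lantern, the reel, the spoon lure and the tackle box where they are.

Things in the scene. Friction and masses are not known exactly. Their poses are not given: they have to be found in the camera images.
- float_mid (a point): half-way up (40 mm above the foot) on the axis of the loose upright wooden float, 50 g: round balsa body 40 mm in diameter, 36 mm high, red band, then a shoulder, then a round stem 16 mm in diameter from 44 to 80 mm above the foot, to be picked from above. Snugly held: the eccentric presses on it with 5 N or more (about 12 N is right); balsa is crushed above 25 N
- float_foot (a point): centre of the float's flat underside, 40 mm below float_mid
- clamp: fixed bench clamp: dark steel plate 90 (x) x 160 (y) x 10 mm with a stop at its +y end; origin at the centre of its underside on the bench; +y points from the knob to the aluminium V-block (34 mm high above the plate, 90 degree V opening towards the knob), which is backed by a stiff rubber pad and yields 1 mm per 8 N along +y
- seat (a point): on the plate's top (10 mm above the bench), nominal place of the float's foot centre when home in the V, 49 mm from the pivot along the clamp's +y. The V is set by slots: the true seat lies up to 3 mm nearer to or farther from the knob. Lower the float 4 to 5 mm on the knob side of this point, between V and eccentric; the turning eccentric pushes it home
- pivot (a point): on the knob's vertical turning axis, 70 mm above the bench, where to grip it: middle of the red grip bar, 32 mm long, 12 mm wide, 30 mm tall (54 to 84 mm above the bench). A float in the clamp has its body's top at 46 mm and its stem's top at 90 mm above the bench, about 48 mm from the pivot, so open the fingers only about 35 mm here
- knob_turn (a joint): knob angle t, rad, 0 to 1.9, grows clockwise seen from above (tightens), stays where left. Grip bar lies along 2.094 - t, lobe (black dot) points at 3.665 - t, counter-clockwise from the clamp's +x. Turning takes 0.12 N m of friction; once the float is home each newton on it adds 0.01 to 0.014 N m, and the force grows 0.4 to 0.7 N per 0.01 rad. Bears at t = 0.6 to 1.3
- cam: the turning part: red grip bar on top, steel shaft, and below it the brass eccentric disc, 52 mm in diameter, 14 to 32 mm above the bench, its centre 10 mm off the turning axis on the lobe's side; origin on the turning axis, 14 mm above the bench
- lantern: aluminium camping lantern, 110 mm wide, 200 mm tall, standing on the bench, to be left alone
- reel: fishing reel with a cork crank knob, lying flat, 84 mm in diameter, 63 mm tall, to be left alone
- lure: stainless spoon lure, 60 x 26 x 5 mm, lying flat, to be left alone
- box_front (a point): middle of the lower front edge (facing the robot) of the open black tackle box with a grey tray; the box reaches 170 mm away from the robot and 150 mm to either side of this point, 122 mm tall, lid standing open at its right end to 210 mm; to be left alone
Mind the look-alikes: they are no part of the job. What is shaped like the clamp but orange is not meant. Of the things that look like the part that bears float_mid, take the one that is farthest to the robot's right at the start.

How it is judged:
By the outcome, as a careful person would: the job done as asked, in the order asked, and still so for the second after the job is handed in, with the robot touching nothing.
It also fails if it takes over 67 s, if anything falls off the work surface, if the arm or the gripper's body presses on something with over 40 N, if the wrist force passes 120 N, or if a joint passes its speed limit or range.

## Robot

A 7-joint arm with a two-finger parallel gripper is mounted at the origin on the work surface. World frame = base frame: x ahead of the robot, y to its left, z up, the work surface at z = 0. Lengths are in m, angles in rad, forces in N, time in s.
With the tool pointing down it reaches from about 0.35 to 0.9 m from the base axis. Payload 19.9 kg.
Tool frame: the origin (TCP) lies at the very end of the fingers, on their centre line; the grasp point (between the pads) lies 19 mm behind it; x points along the fingers, y is the direction in which the jaws open and shut, and the axes are right-handed (so a half turn about x gives the same grasp; the last joint's range is limited). The gripper opens to 94 mm and grips with 3 to 60 N. Pads are 16 mm wide; open, the fingers measure 119 mm over their backs; the gripper's body (75 mm by 177 mm) begins 78 mm behind the grasp point.
Start: joints at [-1.242, 0.417, -0.01, 1.614, 0.005, 1.111, -0.053], TCP at [0.226, 0.583, 0.205] pointing down, gripper open.
Joint ranges: [-2.81, 2.81], [-0.39, 2.02], [-1.27, 1.25], [0.06, 2.57], [-1.19, 4.33], [0.19, 2], [-2.82, 2.82]. Speed limits (rad/s): [1.89, 1.89, 2.39, 2.39, 3.01, 3.01, 3.01].

## Interface

Orientations are given as a rotation vector (axis times angle).
In Python, from bench import ctrl gives the robot as it stands.
- The arm moves only by the tool move_arm, never from a script. Its arguments are lists of equal length, an entry for each row: "hand": the opening, from 0 (shut) to 1 (fully open); "translation": the shift along the world's x, y, z in mm, a list of three; "rot": the turn, a rotation vector about the world's x, y, z in degrees, a list of three. In form: {"hand": [hand, ...], "translation": [[tx, ty, tz], ...], "rot": [[wx, wy, wz], ...]}. A call has exactly 5 rows; each row shifts and turns the commanded pose from where the row before left it; what a row does not reach is not made up. A row lasts 1/8 s, in which the tool goes at most 62.5 mm and 10.7 degrees, less where a joint would pass 70% of its speed; a pose out of reach is approached as far as the arm can. A call with a gripper value outside its range is refused whole. The fingers move at their own pace and stop on an object; "newtons" is the grip in N (left out, the last holds). Time passes only in rows, so rows that do not move let the fingers close, or fill a call up. It gives the time, the measured TCP pose, the force and the opening at its end, in the units of the state.
- ctrl.state(): the state, without advancing time (a new reading comes with each control period).
- ctrl.capture(name): name is "scene" or "top" or "wrist"; returns the picture (480x640x3 uint8, blue, green, red); there is no depth.
- ctrl.camera_params(name): a dict with "fx", "fy", "cx", "cy" (pixels), "k1" (the pictures are not rectified: a ray, as slopes to the right and down, at radius r is drawn at 1 + k1 r^2 times it, then the intrinsics apply), "pose" (4x4, takes a point from camera to world coordinates); the wrist camera has in their place "T_tool_cam" (4x4, takes a point from camera to tool coordinates, whose origin is the TCP and whose axes are the tool frame's). Camera axes: x right, y down, z forward; pixel columns grow to the right and rows downward; lengths in m; the calibration is good to about 2 mm. A picture is of the moment at which its call begins: read the wrist's pose just before it. camera_params takes no time and is no camera call.
- ctrl.job_done(): hands the job in, once; it reports no verdict.
The state is a dict: "clock": time; "joints": joint angles; "qvel": joint speeds; "joint_efforts": joint torques, N m; "eef_pos": TCP position; "ee_rot": TCP orientation; "force": force on the tool from outside, world axes, zero at the start; "moment": the same for the moment, N m; "width": finger opening in m.
Only numpy, scipy, OpenCV 4.12 (cv2) and the standard library are available. Lean on these libraries where they do the work, as an engineer would, in place of code of your own. Each camera call takes 0.05 s, during which the arm holds its last target.

## Working session

There is one attempt and no reset: what is moved stays moved. The work goes in short steps, Python scripts to look and compute and a tool call to move; the robot and the scene stay as the last step left them, time stands still between calls to the robot, and variables do not carry over. Pictures are saved under pics/ and viewed, and the job is handed in when it is done.

Besides the shell and the picture viewer there is one more tool, called after "Emit:" as name(argument=value, ...) on one line, values as JSON. move_arm: Moves the arm, as the interface text tells. Its arguments: {"type":"object","properties":{"hand":{"type":"array"},"translation":{"type":"array"},"rot":{"type":"array"},"newtons":{"type":"number"}},"required":["hand","translation","rot"]}

```bash
ls; mkdir -p pics
python3 - <<'E'
from bench import ctrl
import cv2,numpy as np
np.set_printoptions(precision=4,suppress=True)
print(ctrl.state())
for n in ["scene","top","wrist"]:
    print(n,ctrl.camera_params(n))
    cv2.imwrite(f"pics/{n}0.png",ctrl.capture(n))
E
```

```text
pics
{'clock': 0.0, 'joints': array([-1.2415,  0.418 , -0.0103,  1.6142,  0.0047,  1.1107, -0.053 ]), 'qvel': array([-0.    ,  0.0019, -0.0006, -0.0017, -0.0017, -0.0019,  0.0015]), 'joint_efforts': array([ -0.0012, -85.1296,   0.6384, -42.5957,  -0.0488,   0.019 ,
         0.0002]), 'eef_pos': array([0.2263, 0.5822, 0.2048]), 'ee_rot': array([ 0.29  ,  1.5513, -0.2919]), 'force': array([ 0.7802, -0.3545,  0.1694]), 'moment': array([ 0.0172,  0.0017, -0.0188]), 'width': 0.09411561320754483}
scene {'fx': 529.3815936433541, 'fy': 529.3815936433541, 'cx': 312.546512760325, 'cy': 244.04637299055415, 'k1': -0.02351963069930178, 'pose': array([[ 0.365 ,  0.5703, -0.7359,  1.579 ],
       [ 0.931 , -0.2296,  0.2838, -0.3886],
       [-0.007 , -0.7887, -0.6148,  0.8825],
       [ 0.    ,  0.    ,  0.    ,  1.    ]])}
top {'fx': 433.7097842092908, 'fy': 433.7097842092908, 'cx': 321.13863879030947, 'cy': 239.78855359502455, 'k1': -0.01579767502628323, 'pose': array([[ 0.0247, -0.9805,  0.1951,  0.4103],
       [-0.9996, -0.0265, -0.0067,  0.0041],
       [ 0.0118, -0.1948, -0.9808,  0.912 ],
       [ 0.    ,  0.    ,  0.    ,  1.    ]])}
wrist {'fx': 375.8118108071241, 'fy': 375.8118108071241, 'cx': 320.02491170714484, 'cy': 235.6863572430635, 'k1': -0.011952335104972994, 'T_tool_cam': array([[ 0.0009, -0.2305,  0.9731, -0.1795],
       [ 1.    ,  0.0008, -0.0007, -0.    ],
       [-0.0006,  0.9731,  0.2305, -0.0669],
       [ 0.    ,  0.    ,  0.    ,  1.    ]])}
```

View pics/scene0.png

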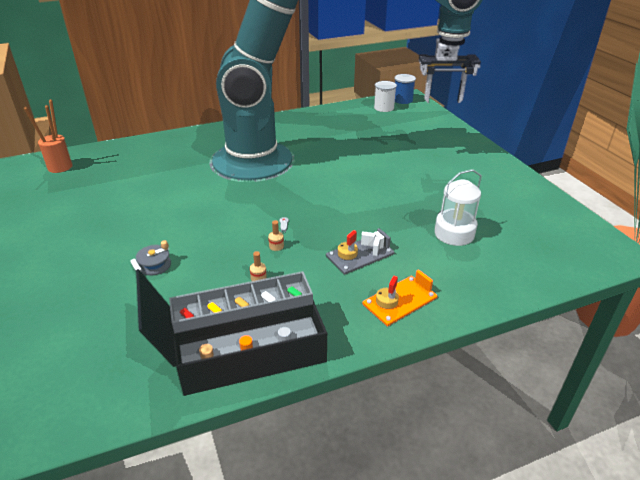

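View pics/top0.png

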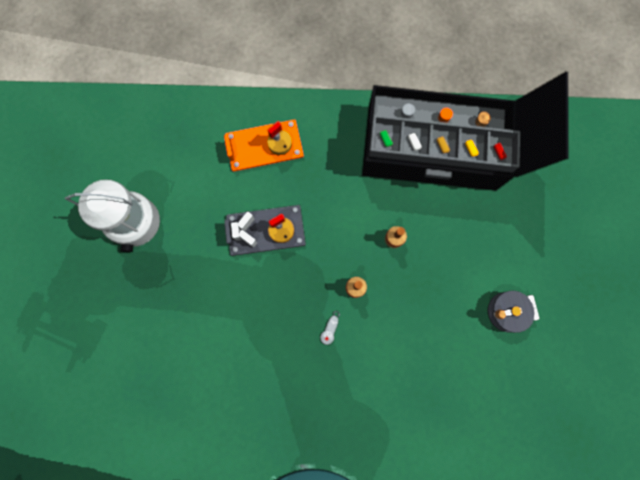

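View pics/wrist0.png

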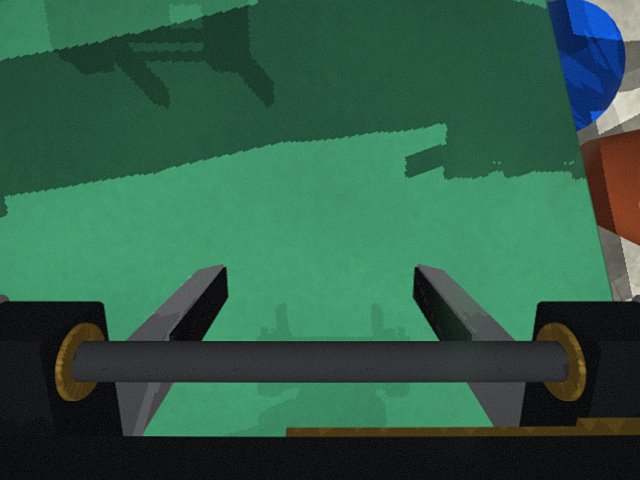

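```bash
cat > h.py <<'E'
import cv2,numpy as np
from scipy.spatial.transform import Rotation as R
from scipy.optimize import least_squares
np.set_printoptions(precision=4,suppress=True)
from bench import ctrl
def pose(n,st=None):
    c=ctrl.camera_params(n)
    if n=="wrist":
        T=np.eye(4);T[:3,:3]=R.from_rotvec(st["ee_rot"]).as_matrix();T[:3,3]=st["eef_pos"]
        return c,T@np.array(c["T_tool_cam"])
    return c,np.array(c["pose"])
def proj(cp,P):
    c,T=cp;P=np.atleast_2d(P);q=(P-T[:3,3])@T[:3,:3];s=q[:,:2]/q[:,2:]
    r2=(s**2).sum(1,keepdims=True);s=s*(1+c["k1"]*r2)
    return s*[c["fx"],c["fy"]]+[c["cx"],c["cy"]]
def ray(cp,uv):
    c,T=cp;d=(np.array(uv,float)-[c["cx"],c["cy"]])/[c["fx"],c["fy"]];s=d.copy()
    for _ in range(20): s=d/(1+c["k1"]*(s@s))
    return T[:3,3],T[:3,:3]@np.array([s[0],s[1],1])
def onz(cp,uv,z):
    o,d=ray(cp,uv);return o+d*(z-o[2])/d[2]
def tri(obs):
    A=np.zeros((3,3));b=np.zeros(3)
    for cp,uv in obs:
        o,d=ray(cp,uv);d=d/np.linalg.norm(d);M=np.eye(3)-np.outer(d,d);A+=M;b+=M@o
    return np.linalg.solve(A,b)
def crop(img,x,y,w,h,s,name):
    cv2.imwrite(name,cv2.resize(img[y:y+h,x:x+w],None,fx=s,fy=s,interpolation=cv2.INTER_CUBIC))
E
python3 - <<'E'
from h import *
t=cv2.imread("pics/top0.png");s=cv2.imread("pics/scene0.png")
crop(t,215,190,100,75,8,"pics/t_clamp.png")
crop(t,330,210,100,100,6,"pics/t_fl.png")
crop(s,320,215,100,70,8,"pics/s_clamp.png")
crop(s,235,210,80,75,8,"pics/s_fl.png")
c=pose("top")
for u in [(397,236),(357,287),(281,230),(264,231),(330,328)]: print(onz(c,u,0.02))
E
```

```text
[ 0.6001 -0.1615  0.02  ]
[ 0.4908 -0.0781  0.02  ]
[0.6064 0.083  0.02  ]
[0.6033 0.1186 0.02  ]
[ 0.4068 -0.0244  0.02  ]
```

View pics/t_clamp.png

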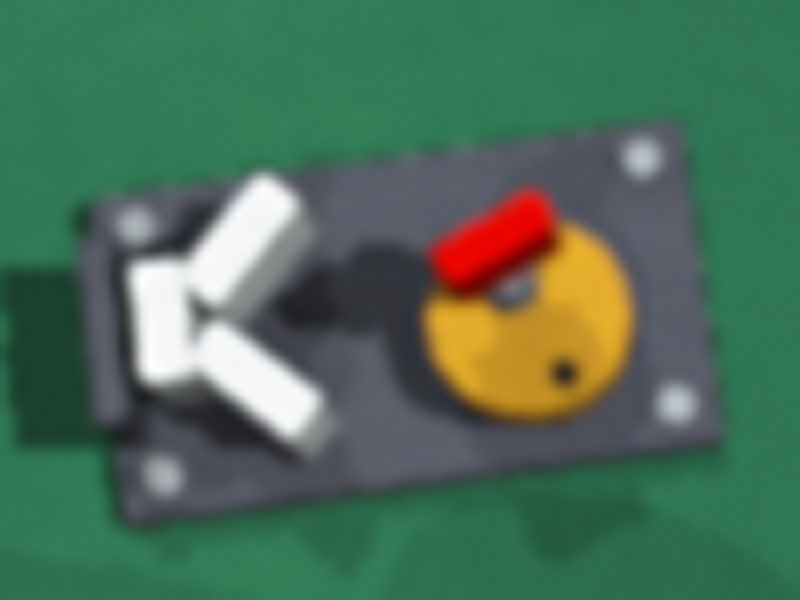

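View pics/t_fl.png

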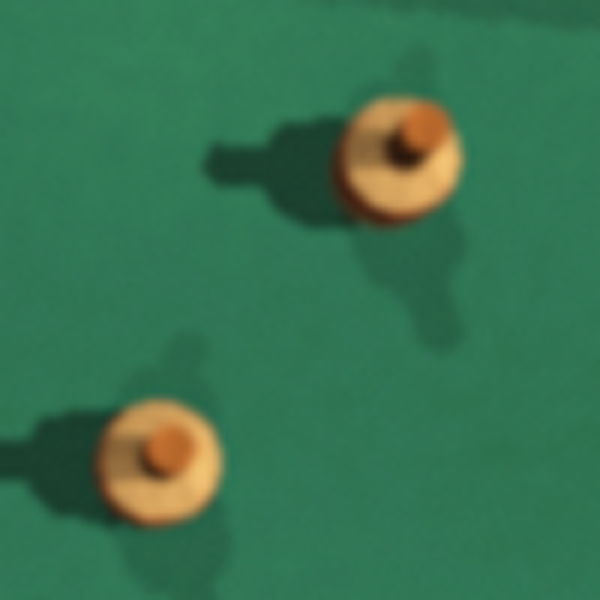

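View pics/s_clamp.png

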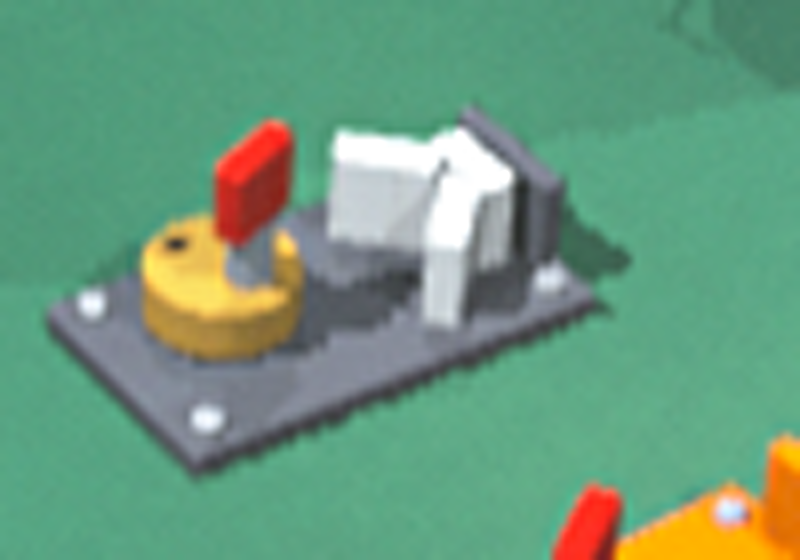

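View pics/s_fl.png

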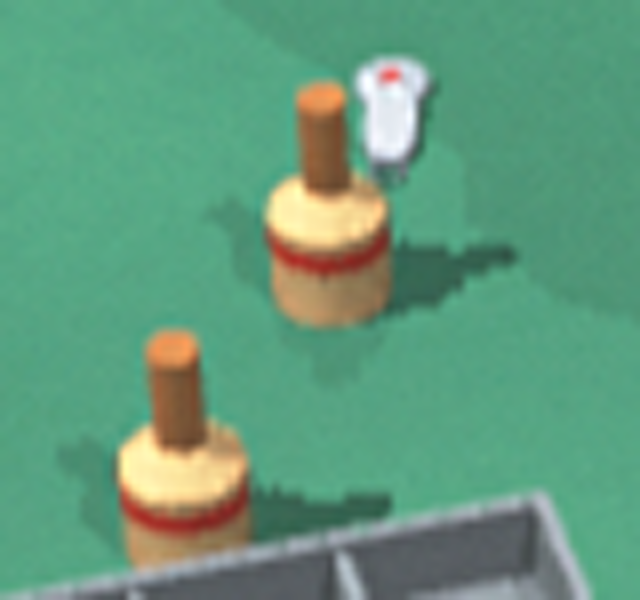

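Run:
```python
from h import *
T=pose("top");S=pose("scene")
f=lambda u,v,s,x,y:((u+.5)/s-.5+x,(v+.5)/s-.5+y)
tt=lambda u,v:f(u,v,8,215,190); ss=lambda u,v:f(u,v,8,320,215)
a=f(425,127,6,330,210);b=f(173,350,8,235,210)
print("float stem top",tri([(T,a),(S,b)]),onz(T,a,.08),onz(S,b,.08))
a=f(400,157,6,330,210);print("shoulder/ body circ approx",onz(T,a,.036))
bol=[tt(641,158),tt(676,404),tt(135,224),tt(164,476)]
P=np.array([onz(T,b,.011) for b in bol]);print(P,P.mean(0))
print("scene bolts",[onz(S,ss(*p),.011) for p in [(91,304),(208,418),(551,276)]])
d=P[2:].mean(0)-P[:2].mean(0);print("yaw",np.degrees(np.arctan2(-d[0],d[1])),np.linalg.norm(d))
e=P[[0,2]].mean(0)-P[[1,3]].mean(0);print("yaw",np.degrees(np.arctan2(e[1],e[0])))
print("disc",onz(T,tt(530,318),.032),"dot",onz(T,tt(564,374),.032), onz(S,ss(177,243),.032))
print("bar ends top",onz(T,tt(441,262),.084),onz(T,tt(543,202),.084))
print("shaft", onz(T,tt(512,288),.036))
print("plate corners T",[onz(T,tt(*p),.01) for p in [(680,122),(720,437),(128,515)]])
print("plate corners S",[onz(S,ss(*p),.01) for p in [(48,318),(197,465),(600,300)]])
```

```text
float stem top [ 0.5987 -0.1573  0.0778] [ 0.5981 -0.1572  0.08  ] [ 0.6015 -0.1577  0.08  ]
shoulder/ body circ approx [ 0.5972 -0.157   0.036 ]
[[0.6546 0.0564 0.011 ]
 [0.5876 0.0446 0.011 ]
 [0.6327 0.1907 0.011 ]
 [0.5647 0.1786 0.011 ]] [0.6099 0.1176 0.011 ]
scene bolts [array([0.5876, 0.0453, 0.011 ]), array([0.6545, 0.0572, 0.011 ]), array([0.6308, 0.192 , 0.011 ])]
yaw 9.497894070863838 0.13603005603112614
yaw 9.989573046139963
disc [0.6052 0.0823 0.032 ] dot [0.5906 0.0729 0.032 ] [0.5928 0.0732 0.032 ]
bar ends top [0.6071 0.1001 0.084 ] [0.623  0.0758 0.084 ]
shaft [0.6121 0.087  0.036 ]
plate corners T [array([0.6652, 0.0463, 0.01  ]), array([0.5792, 0.0327, 0.01  ]), array([0.5542, 0.1876, 0.01  ])]
plate corners S [array([0.588 , 0.0299, 0.01  ]), array([0.6729, 0.0452, 0.01  ]), array([0.6469, 0.2016, 0.01  ])]
```

Run:
```python
from h import *
st=ctrl.state();M=R.from_rotvec(st["ee_rot"]).as_matrix();print(M)
W=pose("wrist",st);print(W[1][:3,3])
for p in [(320,20),(320,150),(320,250),(20,150),(620,150)]: print(p,onz(W,p,0.04))
print("jaw ang",np.degrees(np.arctan2(M[1,1],M[0,1])))
```

```text
[[-0.0003  0.3623  0.932 ]
 [-0.0009  0.932  -0.3624]
 [-1.     -0.0009  0.0001]]
[0.1641 0.6066 0.3845]
(320, 20) [0.068  0.6432 0.04  ]
(320, 150) [0.1665 0.605  0.04  ]
(320, 250) [0.253  0.5715 0.04  ]
(20, 150) [0.0681 0.3529 0.04  ]
(620, 150) [0.2636 0.8569 0.04  ]
jaw ang 68.75540322194115
```

Emit:
move_arm(hand=[1, 1, 1, 1, 1], translation=[[20, -28, 1], [26, -37, 1], [26, -37, 1], [26, -37, 1], [26, -37, 1]], rot=[[0, 0, -3], [0, 0, -4], [0, 0, -4], [0, 0, -4], [0, 0, -4]])

```text
clock: 0.78
eef_pos: [0.3511, 0.4051, 0.2104]
ee_rot: [0.551, 1.5, -0.552]
force: [0.2, -0.0, -0.3]
width: 0.0938
```

Emit:
move_arm(hand=[1, 1, 1, 1, 1], translation=[[26, -37, 1], [26, -37, 1], [26, -37, 1], [26, -37, 1], [26, -37, 1]], rot=[[0, 0, -4], [0, 0, -4], [0, 0, -4], [0, 0, -4], [0, 0, -4]])

```text
clock: 1.4
eef_pos: [0.4811, 0.2202, 0.2155]
ee_rot: [0.82, 1.411, -0.82]
force: [0.4, 0.8, -0.4]
width: 0.0938
```

Emit:
move_arm(hand=[1, 1, 1, 1, 1], translation=[[26, -37, 1], [26, -37, 1], [26, -37, 1], [26, -37, 1], [26, -33, 1]], rot=[[0, 0, -4], [0, 0, -4], [0, 0, -4], [0, 0, -4], [0, 0, -4]])

```text
clock: 2.02
eef_pos: [0.6111, 0.0391, 0.2204]
ee_rot: [1.085, 1.284, -1.085]
force: [-0.5, -0.5, 0.0]
width: 0.0944
```

Run:
```python
from h import *
import json
st=ctrl.state();i=ctrl.capture("wrist");cv2.imwrite("pics/w1.png",i)
json.dump({k:list(map(float,st[k])) for k in("ee_rot","eef_pos")},open("w1.json","w"))
print(st["clock"],st["eef_pos"])
crop(i,170,20,300,225,2.66,"pics/w1c.png")
```

```text
2.025 [0.6111 0.0391 0.2204]
```

View pics/w1.png

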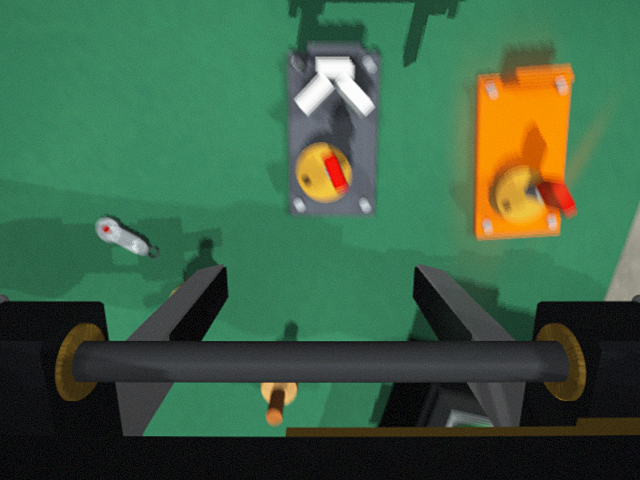

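Emit:
move_arm(hand=[1, 1, 1, 1, 1], translation=[[0, -10, 0], [0, -10, 0], [0, -10, 0], [0, 0, 0], [0, 0, 0]], rot=[[0, 0, 0], [0, 0, 0], [0, 0, 0], [0, 0, 0], [0, 0, 0]])

```text
clock: 2.7
eef_pos: [0.6104, 0.011, 0.2205]
ee_rot: [1.083, 1.285, -1.082]
force: [0.3, 0.2, 0.3]
width: 0.094
```

Run:
```python
from h import *
import json
st=ctrl.state();i=ctrl.capture("wrist");cv2.imwrite("pics/w2.png",i)
json.dump({k:list(map(float,st[k])) for k in("ee_rot","eef_pos")},open("w2.json","w"))
print(st["clock"],st["eef_pos"],np.abs(st["qvel"]).max())
crop(i,275,0,120,190,4,"pics/w2c.png")
W=pose("wrist",st)
print(proj(W,[[.6145,.0883,.084],[.6145,.0883,.032],[.606,.1366,.01],[.598,-.157,.08]]))
```

```text
2.7 [0.6104 0.011  0.2205] 0.004627875885152842
[[341.7754 135.3888]
 [338.6948 136.9784]
 [338.0301  85.7169]
 [278.4332 389.9037]]
```

View pics/w2c.png

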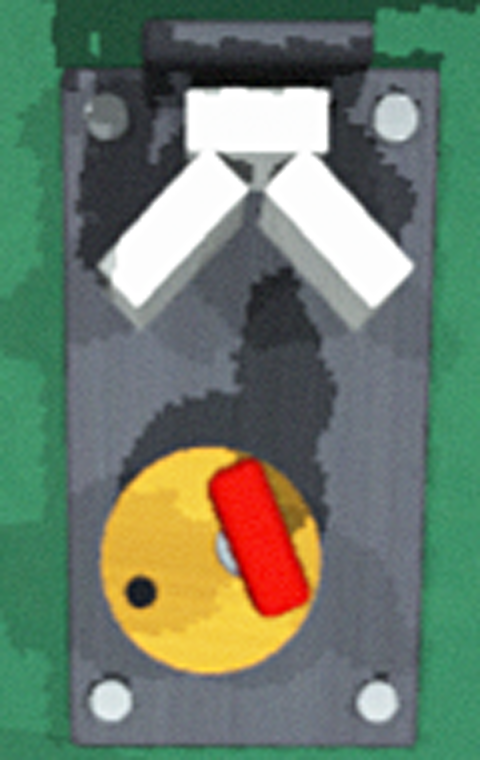

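Run:
```python
from h import *
import json
st={k:np.array(v) for k,v in json.load(open("w2.json")).items()}
W=pose("wrist",st);f=lambda u,v:((u+.5)/4-.5+275,(v+.5)/4-.5)
i=cv2.imread("pics/w2.png");
# disc fit
hsv=cv2.cvtColor(i,cv2.COLOR_BGR2HSV)
m=cv2.inRange(hsv,(15,120,90),(35,255,255));m[:100]=0;m[190:]=0;m[:,:290]=0;m[:,380:]=0
ys,xs=np.nonzero(m);c=cv2.convexHull(np.c_[xs,ys].astype(np.float32))[:,0]
def circ(p):
    A=np.c_[2*p,np.ones(len(p))];s=np.linalg.lstsq(A,(p**2).sum(1),rcond=None)[0];return s[:2],np.sqrt(s[2]+s[:2]@s[:2])
print("circle(px) full img hull",c.shape)
bol=np.array([onz(W,f(*p),.011) for p in [(106,117),(397,117),(110,700),(377,700)]])
print(bol[:,:2],bol.mean(0))
d=bol[:2].mean(0)-bol[2:].mean(0);e=bol[[1,3]].mean(0)-bol[[0,2]].mean(0)
yaw=np.arctan2(-d[0],d[1]);print("yaw",np.degrees(yaw),np.degrees(np.arctan2(e[1],e[0])),np.linalg.norm(d),np.linalg.norm(e))
C=bol.mean(0)[:2];X=np.array([np.cos(yaw),np.sin(yaw)]);Y=np.array([-X[1],X[0]])
cl=lambda P:np.array([(P[:2]-C)@X,(P[:2]-C)@Y])*1000
pts=np.array([onz(W,p,.032)[:2] for p in c])
cc,r=circ(pts)
for _ in range(3):
    rr=np.linalg.norm(pts-cc,axis=1);pts=pts[abs(rr-r)<.001];cc,r=circ(pts)
print("disc",cl(cc),r,cc,len(pts))
print("dot",cl(onz(W,f(140,592),.032)))
m=(cv2.inRange(hsv,(0,150,100),(8,255,255))|cv2.inRange(hsv,(172,150,100),(180,255,255)));m[:100]=0;m[190:]=0;m[:,:290]=0;m[:,380:]=0
ys,xs=np.nonzero(m);b=cv2.minAreaRect(np.c_[xs,ys].astype(np.float32));q=cv2.boxPoints(b)
Q=np.array([cl(onz(W,p,.084)) for p in q]);print("bar",Q.mean(0),np.linalg.norm(Q-np.roll(Q,1,0),axis=1));L=max([Q[1]-Q[0],Q[2]-Q[1]],key=np.linalg.norm);print(np.degrees(np.arctan2(L[1],L[0]))%180)
for n,p in dict(Lin=(250,190),Lout=(140,313),Rin=(265,190),Rout=(368,312),Lo2=(100,265),Ro2=(413,266)).items(): print(n,cl(onz(W,f(*p),.044)))
print("C",C)
```

```text
circle(px) full img hull (30, 2)
[[0.5625 0.1803]
 [0.6302 0.192 ]
 [0.5853 0.0458]
 [0.6527 0.0575]] [0.6077 0.1189 0.011 ]
yaw 9.558048113178824 9.847108974497354 0.13638860100134928 0.06855686415209442
disc [ -9.2686 -34.1629] 0.026032134421986174 [0.6042 0.0837] 30
dot [-25.9093 -41.2977]
bar [ -0.4905 -30.5264] [30.9896 12.154  30.8975 12.4082]
113.52675727978554
Lin [-1.4662 44.4026]
Lout [-25.4952  19.0986]
Rin [ 1.8059 44.4196]
Rout [25.0758 19.5661]
Lo2 [-34.296  28.989]
Ro2 [34.6943 29.1402]
C [0.6077 0.1189]
```

Emit:
move_arm(hand=[1, 1, 1, 1, 1], translation=[[-2, -50, 0], [-3, -60, 0], [-3, -60, 0], [-2, -56, 0], [0, 0, 0]], rot=[[0, 0, 0], [0, 0, 0], [0, 0, 0], [0, 0, 0], [0, 0, 0]])

```text
clock: 3.38
eef_pos: [0.5992, -0.2202, 0.2205]
ee_rot: [1.086, 1.282, -1.089]
force: [0.7, 0.7, -0.7]
width: 0.0942
```

Emit:
move_arm(hand=[1, 1, 1, 1, 1], translation=[[0, 0, 0], [0, 0, 0], [0, 0, 0], [0, 0, 0], [0, 0, 0]], rot=[[0, 0, 0], [0, 0, 0], [0, 0, 0], [0, 0, 0], [0, 0, 0]])

```text
clock: 4.0
eef_pos: [0.6005, -0.2152, 0.2205]
ee_rot: [1.083, 1.285, -1.083]
force: [0.9, -1.5, -0.2]
width: 0.0939
```

Run:
```python
from h import *
import json
st=ctrl.state();i=ctrl.capture("wrist");cv2.imwrite("pics/w3.png",i)
json.dump({k:list(map(float,st[k])) for k in("ee_rot","eef_pos")},open("w3.json","w"))
print(st["clock"],st["eef_pos"],st["ee_rot"],np.abs(st["qvel"]).max())
W=pose("wrist",st)
print(proj(W,[[.598,-.157,.08],[.598,-.157,.0],st["eef_pos"]]))
crop(i,220,100,200,190,4,"pics/w3c.png")
```

```text
4.0 [ 0.6005 -0.2152  0.2205] [ 1.0826  1.2851 -1.0826] 0.003155941897074941
[[329.505  157.2912]
 [327.6396 155.1379]
 [320.9045 281.7795]]
```

View pics/w3c.png

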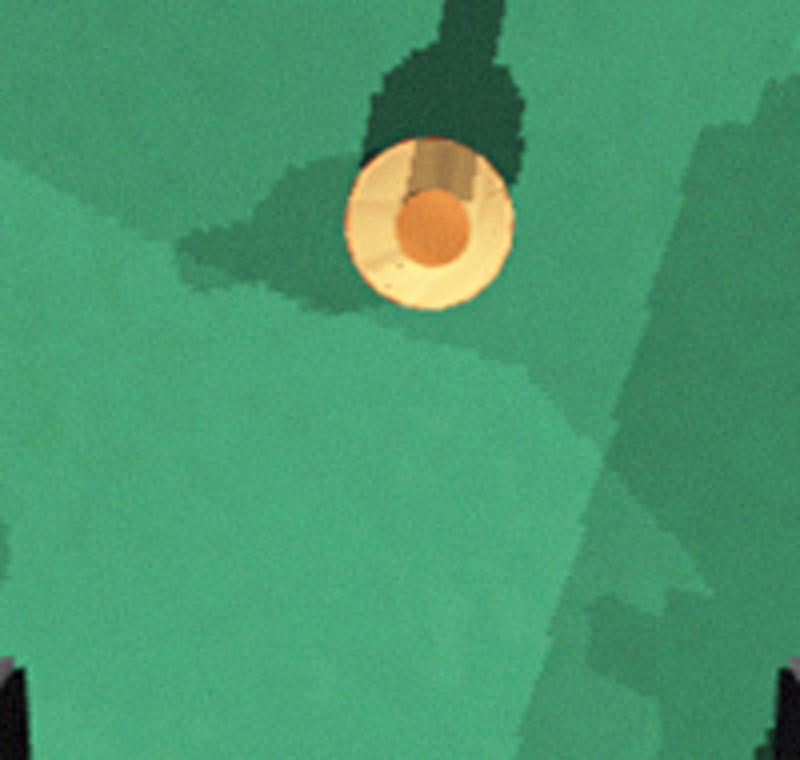

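Emit:
move_arm(hand=[0.6, 0.6, 0.6, 0.6, 0.6], translation=[[-1, 29, 0], [-1.5, 29, 0], [0, 0, -30], [0, 0, -40], [0, 0, -40]], rot=[[0, 0, 0], [0, 0, 0], [0, 0, 0], [0, 0, 0], [0, 0, 0]])

```text
clock: 4.68
eef_pos: [0.5981, -0.1574, 0.1095]
ee_rot: [1.083, 1.285, -1.082]
force: [0.9, -0.5, -0.4]
width: 0.0565
```

Emit:
move_arm(hand=[0.6, 0.6, 0.6, 0.6, 0.6], translation=[[0, 0, -30], [0, 0, -20], [0, 0, -12], [0, 0, 0], [0, 0, 0]], rot=[[0, 0, 0], [0, 0, 0], [0, 0, 0], [0, 0, 0], [0, 0, 0]])

```text
clock: 5.3
eef_pos: [0.5986, -0.1577, 0.0494]
ee_rot: [1.083, 1.284, -1.082]
force: [-0.1, -0.1, -0.3]
width: 0.0564
```

Emit:
move_arm(hand=[0.1, 0.1, 0.1, 0.1, 0.1], translation=[[0, 0, 0], [0, 0, 0], [0, 0, 0], [0, 0, 0], [0, 0, 0]], rot=[[0, 0, 0], [0, 0, 0], [0, 0, 0], [0, 0, 0], [0, 0, 0]], newtons=10)

```text
clock: 5.92
eef_pos: [0.5979, -0.1575, 0.0484]
ee_rot: [1.083, 1.285, -1.083]
force: [0.9, 0.2, -0.6]
width: 0.0157
```

Emit:
move_arm(hand=[0.1, 0.1, 0.1, 0.1, 0.1], translation=[[0, 0, 15], [0, 0, 30], [0, 0, 40], [0, 0, 35], [0, 20, 0]], rot=[[0, 0, 0], [0, 0, 0], [0, 0, 0], [0, 0, 0], [0, 0, 0]])

```text
clock: 6.55
eef_pos: [0.599, -0.139, 0.172]
ee_rot: [1.086, 1.279, -1.082]
force: [-0.1, 0.7, -0.6]
width: 0.0157
```

Emit:
move_arm(hand=[0.1, 0.1, 0.1, 0.1, 0.1], translation=[[1.5, 45, 0], [2, 60, 0], [2, 60, 0], [2, 60, 0], [1, 44.5, 0]], rot=[[0, 0, 0], [0, 0, 0], [0, 0, 0], [0, 0, 0], [0, 0, 0]])

```text
clock: 7.18
eef_pos: [0.6054, 0.1358, 0.1681]
ee_rot: [1.081, 1.287, -1.081]
force: [-0.0, -0.0, -0.8]
width: 0.0157
```

Emit:
move_arm(hand=[0.1, 0.1, 0.1, 0.1, 0.1], translation=[[0, 0, 0], [0, 0, 0], [0, 0, -20], [0, 0, -20], [0, 0, 0]], rot=[[0, 0, 0], [0, 0, 0], [0, 0, 0], [0, 0, 0], [0, 0, 0]])

```text
clock: 7.8
eef_pos: [0.6053, 0.1312, 0.1261]
ee_rot: [1.081, 1.286, -1.087]
force: [-0.0, -0.3, 0.1]
width: 0.0156
```

Run:
```python
from h import *
st=ctrl.state();print(st["clock"],st["eef_pos"],st["width"])
s=ctrl.capture("scene");t=ctrl.capture("top");w=ctrl.capture("wrist")
cv2.imwrite("pics/s4.png",s);cv2.imwrite("pics/t4.png",t);cv2.imwrite("pics/w4.png",w)
a=cv2.resize(s[180:280,310:410],None,fx=4,fy=4,interpolation=2);b=cv2.resize(t[180:280,210:310],None,fx=4,fy=4,interpolation=2)
cv2.imwrite("pics/st4.png",np.hstack([a,b]))
```

```text
7.8 [0.6053 0.1312 0.1261] 0.015576539260324677
```

View pics/st4.png

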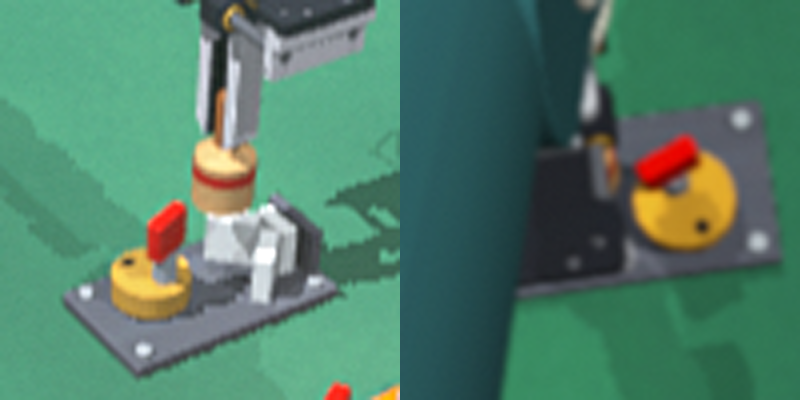

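View pics/w4.png

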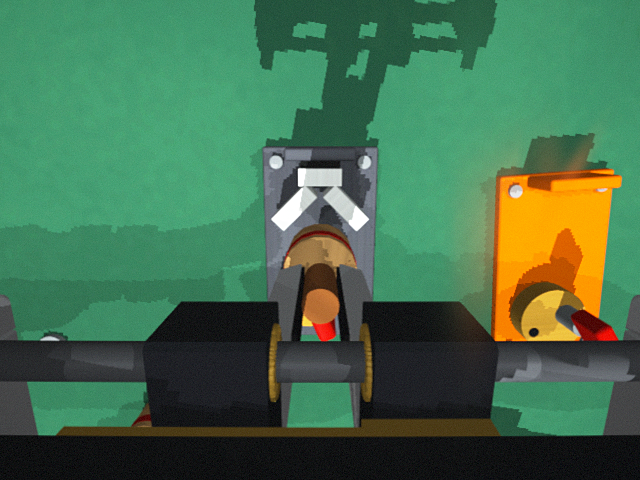

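Run:
```python
from h import *
st=ctrl.state()
S=pose("scene");W=pose("wrist",st)
s=cv2.imread("pics/s4.png");w=cv2.imread("pics/w4.png")
a=np.linspace(0,2*np.pi,60)
def ring(im,cp,c,r,z,k,x,y,col):
    p=proj(cp,np.c_[c[0]+r*np.cos(a),c[1]+r*np.sin(a),np.full(60,z)])
    cv2.polylines(im,[np.round(((p-[x,y]+.5)*k-.5)).astype(int)],True,col,1,cv2.LINE_AA)
k=6
for cp,im,(x,y,W_,H_),off in [(S,s,(325,180,66,100),np.array([0,0])),(W,w,(255,140,130,160),np.array([-.0013,.0006]))]:
    kk=6 if cp is S else 4
    I=cv2.resize(im[y:y+H_,x:x+W_],None,fx=kk,fy=kk,interpolation=2)
    c=np.array([.6053,.1317])+off;f=.0777
    for z in (f,f+.036): ring(I,cp,c,.02,z,kk,x,y,(255,0,0))
    ring(I,cp,c,.008,f+.08,kk,x,y,(255,0,0))
    ring(I,cp,np.array([.6087-.0168*.1685*1,.1183+.0168*.9857])+off,.02,.044,kk,x,y,(0,255,0))
    cv2.imwrite("pics/ov%d.png"%kk,I)
```

```text
(no output)
```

View pics/ov6.png

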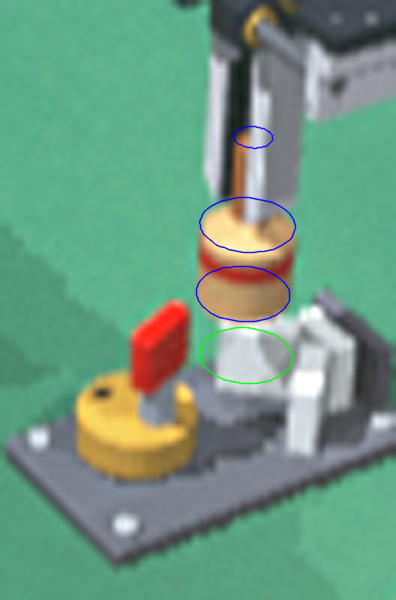

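View pics/ov4.png

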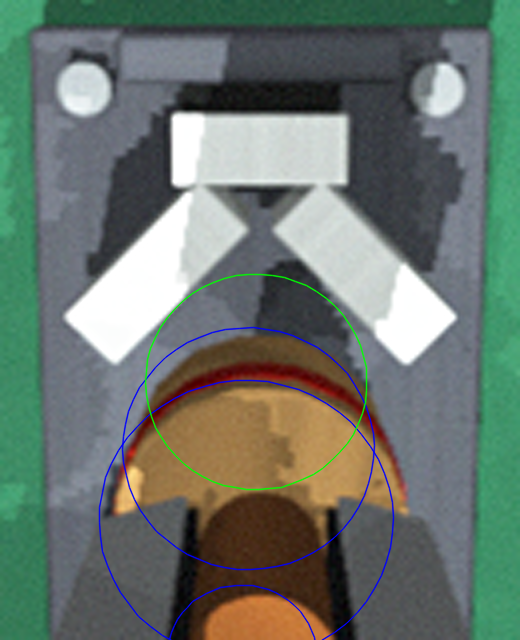

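Emit:
move_arm(hand=[0.1, 0.1, 0.1, 0.1, 0.1], translation=[[0.5, 1, -15], [0, 0, -25], [0, 0, -15], [0, 0, -8], [0, 0, -3]], rot=[[0, 0, 0], [0, 0, 0], [0, 0, 0], [0, 0, 0], [0, 0, 0]])

```text
clock: 8.57
eef_pos: [0.6071, 0.133, 0.0622]
ee_rot: [1.083, 1.285, -1.083]
force: [0.0, -0.6, -1.2]
width: 0.0158
```

Emit:
move_arm(hand=[0.1, 0.1, 0.1, 0.1, 0.1], translation=[[0, 0, -1], [0, 0, 0], [0, 0, 0], [0, 0, 0], [0, 0, 0]], rot=[[0, 0, 0], [0, 0, 0], [0, 0, 0], [0, 0, 0], [0, 0, 0]])

```text
clock: 9.2
eef_pos: [0.607, 0.133, 0.0615]
ee_rot: [1.083, 1.285, -1.083]
force: [-0.3, -0.5, -1.3]
width: 0.0158
```

Run:
```python
from h import *
st=ctrl.state();print(st["clock"],st["eef_pos"],st["width"],st["force"],st["moment"])
s=ctrl.capture("scene");w=ctrl.capture("wrist")
a=cv2.resize(s[200:280,320:400],None,fx=5,fy=5,interpolation=2);b=cv2.resize(w[80:280,220:420],None,fx=2,fy=2,interpolation=2)
cv2.imwrite("pics/st5.png",np.hstack([a,b]))
```

```text
9.2 [0.607  0.133  0.0615] 0.01577273109750834 [-0.2983 -0.5497 -1.3284] [-0.0766  0.0738  0.0167]
```

View pics/st5.png

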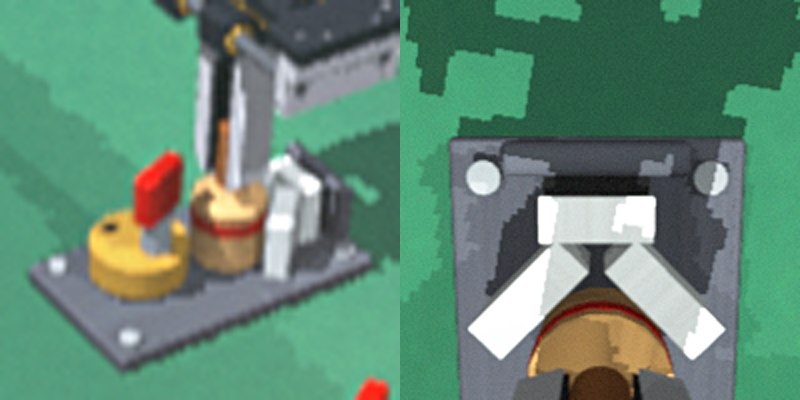

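Emit:
move_arm(hand=[0.1, 0.1, 0.1, 0.1, 0.1], translation=[[0, 0, -1], [0, 0, -1], [0, 0, -0.5], [0, 0, 0], [0, 0, 0]], rot=[[0, 0, 0], [0, 0, 0], [0, 0, 0], [0, 0, 0], [0, 0, 0]])

```text
clock: 9.93
eef_pos: [0.607, 0.133, 0.0589]
ee_rot: [1.083, 1.285, -1.083]
force: [0.6, 0.2, -1.6]
width: 0.016
```

Emit:
move_arm(hand=[0.3, 0.4, 0.4, 0.4, 0.4], translation=[[0, 0, -0.4], [0, 0, 0], [0, 0, 0], [0, 0, 0], [0, 0, 0]], rot=[[0, 0, 0], [0, 0, 0], [0, 0, 0], [0, 0, 0], [0, 0, 0]])

```text
clock: 10.55
eef_pos: [0.607, 0.133, 0.0585]
ee_rot: [1.083, 1.285, -1.083]
force: [-1.1, -0.6, -0.7]
width: 0.0378
```

Emit:
move_arm(hand=[0.4, 0.4, 0.4, 0.4, 0.4], translation=[[0, 0, 15], [0, 0, 25], [0, 0, 35], [0, 0, 30], [0, -30, 0]], rot=[[0, 0, 0], [0, 0, 0], [0, 0, 0], [0, 0, 0], [0, 0, 0]])

```text
clock: 11.18
eef_pos: [0.6081, 0.105, 0.1668]
ee_rot: [1.084, 1.284, -1.077]
force: [0.6, 0.1, -0.7]
width: 0.0374
```

Emit:
move_arm(hand=[0.4, 0.4, 0.4, 0.4, 0.4], translation=[[0, -40, 0], [0, -40, 0], [0, -10, 0], [0, 0, 0], [0, 0, 0]], rot=[[0, 0, 0], [0, 0, 0], [0, 0, 0], [0, 0, 0], [0, 0, 0]])

```text
clock: 11.8
eef_pos: [0.6071, 0.0145, 0.1637]
ee_rot: [1.082, 1.286, -1.081]
force: [-0.0, -0.4, 0.5]
width: 0.0375
```

Run:
```python
from h import *
import json
st=ctrl.state();w=ctrl.capture("wrist");s=ctrl.capture("scene")
json.dump({k:list(map(float,st[k])) for k in("ee_rot","eef_pos")},open("w6.json","w"))
print(st["clock"],st["eef_pos"],st["width"],st["force"],st["moment"],np.abs(st["qvel"]).max())
cv2.imwrite("pics/w6.png",w)
a=cv2.resize(s[200:280,320:400],None,fx=5,fy=5,interpolation=2);b=cv2.resize(w[40:240,220:420],None,fx=2,fy=2,interpolation=2)
cv2.imwrite("pics/st6.png",np.hstack([a,b]))
```

```text
11.8 [0.6071 0.0145 0.1637] 0.03751562111565296 [-0.045  -0.3677  0.5191] [-0.0434  0.0427  0.0152] 0.00515781389658649
```

View pics/st6.png

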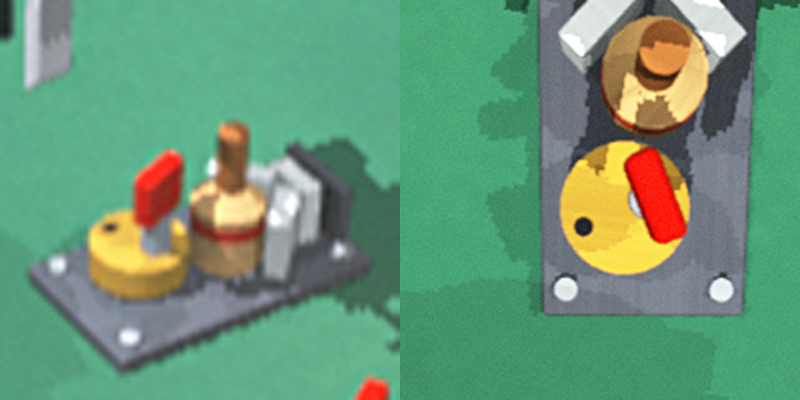

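Run:
```python
from h import *
import json
st={k:np.array(v) for k,v in json.load(open("w6.json")).items()}
W=pose("wrist",st);i=cv2.imread("pics/w6.png");hsv=cv2.cvtColor(i,cv2.COLOR_BGR2HSV)
m=(cv2.inRange(hsv,(0,180,170),(8,255,255))|cv2.inRange(hsv,(172,180,170),(180,255,255)));m[:100]=0;m[190:]=0;m[:,:310]=0;m[:,380:]=0
ys,xs=np.nonzero(m);b=cv2.minAreaRect(np.c_[xs,ys].astype(np.float32));q=cv2.boxPoints(b);print(q)
Q=np.array([onz(W,p,.084) for p in q]);print("bar",Q.mean(0),np.linalg.norm(Q-np.roll(Q,1,0),axis=1));L=max([Q[1]-Q[0],Q[2]-Q[1]],key=np.linalg.norm);print(np.degrees(np.arctan2(L[1],L[0]))%180)
m=cv2.inRange(hsv,(15,120,90),(35,255,255));m[:100]=0;m[190:]=0;m[:,:290]=0;m[:,380:]=0
m=cv2.morphologyEx(m,cv2.MORPH_OPEN,np.ones((3,3)));m[:112]=0
ys,xs=np.nonzero(m);c=cv2.convexHull(np.c_[xs,ys].astype(np.float32))[:,0]
pts=np.array([onz(W,p,.032)[:2] for p in c])
def circ(p):
    A=np.c_[2*p,np.ones(len(p))];s=np.linalg.lstsq(A,(p**2).sum(1),rcond=None)[0];return s[:2],np.sqrt(s[2]+s[:2]@s[:2])
cc,r=circ(pts)
for _ in range(5):
    rr=np.linalg.norm(pts-cc,axis=1);pts=pts[abs(rr-r)<.001];cc,r=circ(pts)
ang=np.radians(9.7)+3.665-.11
print(cc,r,"pivot",cc-.01*np.array([np.cos(ang),np.sin(ang)]))
M=R.from_rotvec(st["ee_rot"]).as_matrix();print("jaw",np.degrees(np.arctan2(M[1,1],M[0,1])),M[:,0])
```

```text
[[324.3104 102.2758]
 [340.5173  95.7931]
 [364.6552 156.1379]
 [348.4483 162.6207]]
bar [0.6095 0.0936 0.084 ] [0.0422 0.0113 0.0421 0.0117]
123.38715312445674
[0.6043 0.0837] 0.025961771662157983 pivot [0.6126 0.0892]
jaw 9.847241972836438 [ 0.0001  0.0005 -1.    ]
```

Emit:
move_arm(hand=[0.38, 0.38, 0.38, 0.38, 0.38], translation=[[2, 25, 0], [2, 25, 0], [2, 24.5, 0], [0, 0, 0], [0, 0, -20]], rot=[[0, 0, 8], [0, 0, 8], [0, 0, 7.5], [0, 0, 0], [0, 0, 0]])

```text
clock: 12.52
eef_pos: [0.6137, 0.0876, 0.1444]
ee_rot: [0.774, 1.427, -0.772]
force: [0.1, -0.0, -0.4]
width: 0.0359
```

Run:
```python
from h import *
st=ctrl.state();w=ctrl.capture("wrist");s=ctrl.capture("scene");t=ctrl.capture("top")
M=R.from_rotvec(st["ee_rot"]).as_matrix();print("jaw",np.degrees(np.arctan2(M[1,1],M[0,1])),M[:,0])
print(st["clock"],st["eef_pos"],st["width"],st["force"],st["moment"],np.abs(st["qvel"]).max())
cv2.imwrite("pics/w7.png",w)
a=cv2.resize(s[180:280,310:410],None,fx=4,fy=4,interpolation=2);b=cv2.resize(t[180:280,210:310],None,fx=4,fy=4,interpolation=2)
cv2.imwrite("pics/st7.png",np.hstack([a,b]))
```

```text
jaw 33.17834142611112 [ 0.0022  0.0003 -1.    ]
12.525 [0.6137 0.0876 0.1444] 0.035889261017469 [ 0.1345 -0.0402 -0.3904] [-0.0638 -0.0184 -0.0178] 0.3166372752202664
```

View pics/w7.png

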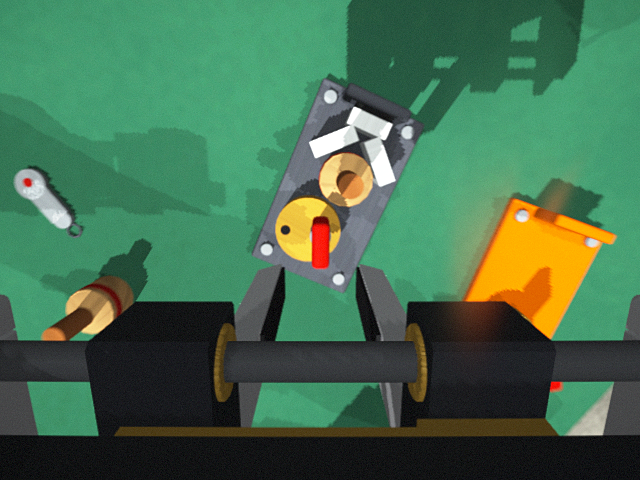

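View pics/st7.png

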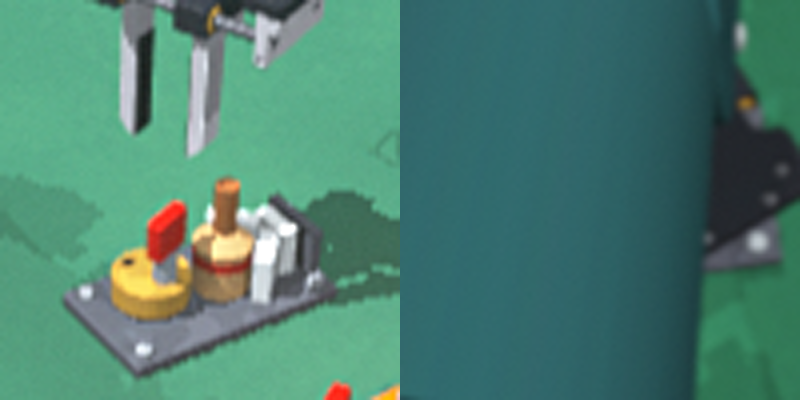

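Emit:
move_arm(hand=[0.38, 0.38, 0.38, 0.38, 0.38], translation=[[-0.5, 1, -20], [0, 0, -25], [0, 0, -25], [0, 0, -20], [0, 0, 0]], rot=[[0, 0, 0], [0, 0, 0], [0, 0, 0], [0, 0, 0], [0, 0, 0]])

```text
clock: 13.3
eef_pos: [0.6119, 0.0883, 0.0527]
ee_rot: [0.771, 1.431, -0.774]
force: [-0.6, 0.9, 0.1]
width: 0.0359
```

```bash
cat > st.py <<'E'
from h import *
st=ctrl.state()
M=R.from_rotvec(st["ee_rot"]).as_matrix();print("jaw",np.degrees(np.arctan2(M[1,1],M[0,1])))
print(st["clock"],st["eef_pos"],st["width"],"F",st["force"],"M",st["moment"],"q7",st["joints"][6],"tau",st["joint_efforts"][6])
E
python3 st.py
```

```text
jaw 33.227858748950084
13.3 [0.6119 0.0883 0.0527] 0.035887255618808046 F [-0.587   0.8902  0.134 ] M [-0.0345 -0.0058  0.0177] q7 0.583303592710938 tau 0.1435762457549572
```

Close gently on the bar.

Emit:
move_arm(hand=[0.1, 0.1, 0.1, 0.1, 0.1], translation=[[0.5, 0.5, 0], [0, 0, 0], [0, 0, 0], [0, 0, 0], [0, 0, 0]], rot=[[0, 0, 0], [0, 0, 0], [0, 0, 0], [0, 0, 0], [0, 0, 0]], newtons=30)

```text
clock: 13.92
eef_pos: [0.6133, 0.0891, 0.0543]
ee_rot: [0.772, 1.429, -0.771]
force: [-1.6, 0.8, 6.2]
width: 0.0117
```

```bash
python3 st.py
```

```text
jaw 33.249904742575815
13.925 [0.6133 0.0891 0.0543] 0.011729785678236074 F [-1.6331  0.7604  6.1668] M [-0.1208  0.4369 -0.0768] q7 0.5828525644684821 tau 0.07541434373706579
```

Emit:
move_arm(hand=[0.1, 0.1, 0.1, 0.1, 0.1], translation=[[0, 0, 0], [0, 0, 0], [0, 0, 0], [0, 0, 0], [0, 0, 0]], rot=[[0, 0, -3], [0, 0, -4], [0, 0, -4], [0, 0, -4], [0, 0, -3]])

```text
clock: 14.55
eef_pos: [0.6133, 0.0891, 0.0542]
ee_rot: [1.013, 1.322, -1.012]
force: [-1.9, -0.9, 7.4]
width: 0.0119
```

```bash
python3 st.py
```

```text
jaw 15.150492420296727
14.55 [0.6133 0.0891 0.0542] 0.011888963132218244 F [-1.8546 -0.94    7.3743] M [-0.136   0.4938  0.1222] q7 0.3160445679094792 tau 0.8164534717798233
```

Emit:
move_arm(hand=[0.1, 0.1, 0.1, 0.1, 0.1], translation=[[0, 0, 0], [0, 0, 0], [0, 0, 0], [0, 0, 0], [0, 0, 0]], rot=[[0, 0, -1.5], [0, 0, -1.5], [0, 0, -1.5], [0, 0, -1.5], [0, 0, -1.5]])

```text
clock: 15.18
eef_pos: [0.6133, 0.0891, 0.0543]
ee_rot: [1.11, 1.269, -1.109]
force: [-1.1, -0.0, 6.9]
width: 0.0118
```

```bash
python3 st.py
```

```text
jaw 7.7131638636746604
15.175 [0.6133 0.0891 0.0543] 0.011819455987901014 F [-1.061  -0.0458  6.9363] M [-0.151   0.5436  0.118 ] q7 0.20671716421779415 tau 0.4586485493928194
```

Emit:
move_arm(hand=[0.1, 0.1, 0.1, 0.1, 0.1], translation=[[0, 0, 0], [0, 0, 0], [0, 0, 0], [0, 0, 0], [0, 0, 0]], rot=[[0, 0, -1], [0, 0, -1], [0, 0, -1], [0, 0, -1], [0, 0, -1]])

```text
clock: 15.8
eef_pos: [0.6133, 0.0891, 0.0543]
ee_rot: [1.175, 1.231, -1.173]
force: [-2.1, -0.4, 7.1]
width: 0.0116
```

```bash
python3 st.py
```

```text
jaw 2.7292386847767474
15.8 [0.6133 0.0891 0.0543] 0.011560196372918373 F [-2.0655 -0.4492  7.1325] M [-0.2002  0.613   0.1578] q7 0.13345659783424732 tau 0.25850999169051647
```

Emit:
move_arm(hand=[0.1, 0.1, 0.1, 0.1, 0.1], translation=[[0, 0, 0], [0, 0, 0], [0, 0, 0], [0, 0, 0], [0, 0, 0]], rot=[[0, 0, -1], [0, 0, -1], [0, 0, -1], [0, 0, -1], [0, 0, -1]])

```text
clock: 16.42
eef_pos: [0.6133, 0.0891, 0.0543]
ee_rot: [1.239, 1.19, -1.238]
force: [-2.3, 0.0, 8.3]
width: 0.0118
```

```bash
python3 st.py
```

```text
jaw -2.2654604558694285
16.425 [0.6133 0.0891 0.0543] 0.01184512590899448 F [-2.3453  0.0487  8.2646] M [-0.176   0.5945  0.1321] q7 0.060039962988961575 tau 0.2581341192126274
```

Emit:
move_arm(hand=[0.1, 0.1, 0.1, 0.1, 0.1], translation=[[0, 0, 0], [0, 0, 0], [0, 0, 0], [0, 0, 0], [0, 0, 0]], rot=[[0, 0, -1], [0, 0, -1], [0, 0, -1], [0, 0, 0], [0, 0, 0]])

```text
clock: 17.05
eef_pos: [0.6133, 0.089, 0.0543]
ee_rot: [1.277, 1.164, -1.276]
force: [-1.6, -0.4, 7.9]
width: 0.0119
```

```bash
cat > av.py <<'E'
from h import *
import sys
L=[]
for k in range(6):
    st=ctrl.state();L.append(np.r_[st["force"],st["moment"],st["joint_efforts"][6]]);w=ctrl.capture("wrist" if k%2 else "scene")
    if not k%2: s=w
M=R.from_rotvec(st["ee_rot"]).as_matrix();j=np.degrees(np.arctan2(M[1,1],M[0,1]))
print(st["clock"],"jaw",j,"t",.113+np.radians(33.2-j),"Mz",np.mean(L,0)[5],np.std(L,0)[5],"F",np.mean(L,0)[:3],"w",st["width"])
if len(sys.argv)>1:
    a=cv2.resize(s[190:270,320:400],None,fx=5,fy=5,interpolation=2);b=cv2.resize(w[80:280,220:420],None,fx=2,fy=2,interpolation=2)
    cv2.imwrite(sys.argv[1],np.hstack([a,b]))
E
python3 av.py pics/k1.png
```

```text
17.3 jaw -5.234446294667176 t 0.783807634022877 Mz 0.13683070714318712 0.014753177377547404 F [-1.9275 -0.0547  7.6237] w 0.011667841040556036
```

View pics/k1.png

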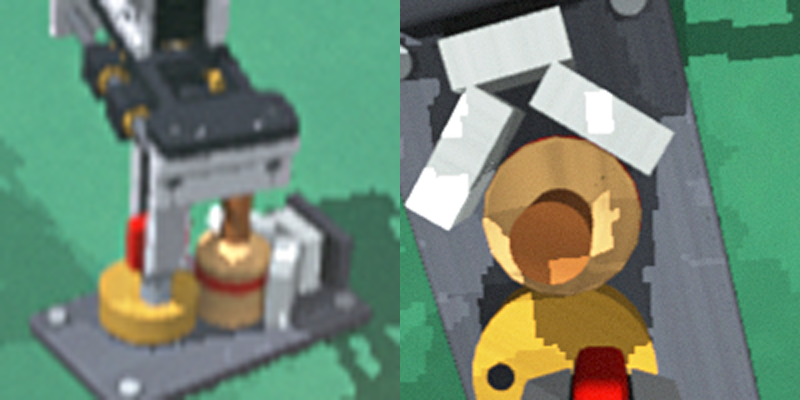

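Emit:
move_arm(hand=[0.1, 0.1, 0.1, 0.1, 0.1], translation=[[0, 0, 0], [0, 0, 0], [0, 0, 0], [0, 0, 0], [0, 0, 0]], rot=[[0, 0, -1], [0, 0, -1], [0, 0, -1], [0, 0, 0], [0, 0, 0]])

```text
clock: 17.98
eef_pos: [0.6133, 0.0891, 0.0543]
ee_rot: [1.315, 1.138, -1.314]
force: [-2.0, -0.2, 8.2]
width: 0.0119
```

```bash
python3 av.py
```

```text
18.225 jaw -8.22293788160686 t 0.8359666518831248 Mz 0.2782322668431266 0.023982815429066585 F [-1.9522 -0.1047  8.0679] w 0.011755219461392179
```

Emit:
move_arm(hand=[0.1, 0.1, 0.1, 0.1, 0.1], translation=[[0, 0, 0], [0, 0, 0], [0, 0, 0], [0, 0, 0], [0, 0, 0]], rot=[[0, 0, -1], [0, 0, -1], [0, 0, -1], [0, 0, 0], [0, 0, 0]])

```text
clock: 18.9
eef_pos: [0.6133, 0.089, 0.0543]
ee_rot: [1.352, 1.11, -1.351]
force: [-2.8, -0.6, 8.4]
width: 0.0121
```

```bash
python3 av.py pics/k2.png
```

```text
19.15 jaw -11.213410717492081 t 0.888160249060774 Mz 0.42476268982595594 0.023276921737916543 F [-2.6576 -0.7363  8.1258] w 0.011879908880144247
```

View pics/k2.png

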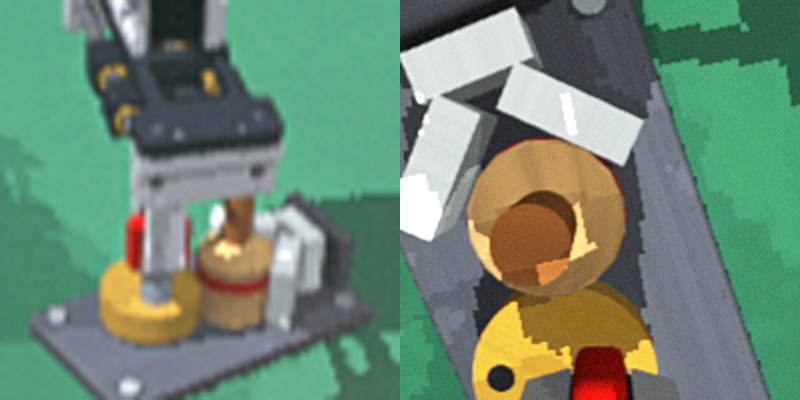

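Run:
```python
from h import *
import json
st=ctrl.state();w=ctrl.capture("wrist");cv2.imwrite("pics/w8.png",w)
json.dump({k:list(map(float,st[k])) for k in("ee_rot","eef_pos")},open("w8.json","w"))
crop(w,200,60,200,150,4,"pics/w8c.png")
W=pose("wrist",st)
# overlay
I=cv2.imread("pics/w8c.png");a=np.linspace(0,2*np.pi,90)
yaw=np.radians(9.7);X=np.array([np.cos(yaw),np.sin(yaw)]);Y=np.array([-X[1],X[0]]);P=np.array([.613,.0891])
def dr(p,col,closed=False):
    p=proj(W,p);cv2.polylines(I,[np.round((p-[200,60]+.5)*4-.5).astype(int)],closed,col,1,cv2.LINE_AA)
for b in (74,75,76):   # apex distance from pivot
    A=P+Y*b/1000
    q=[A+(-X-Y)*.03,A,A+(X-Y)*.03];dr(np.c_[q,[.044]*3],(255,0,0))
t=.888;ang=yaw+3.665-t;c=P+.01*np.array([np.cos(ang),np.sin(ang)])
dr(np.c_[c[0]+.026*np.cos(a),c[1]+.026*np.sin(a),a*0+.032],(0,0,255),True)
f=P+Y*.047
dr(np.c_[f[0]+.02*np.cos(a),f[1]+.02*np.sin(a),a*0+.046],(0,255,0),True)
cv2.imwrite("pics/w8o.png",I)
```

```text
(no output)
```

View pics/w8o.png

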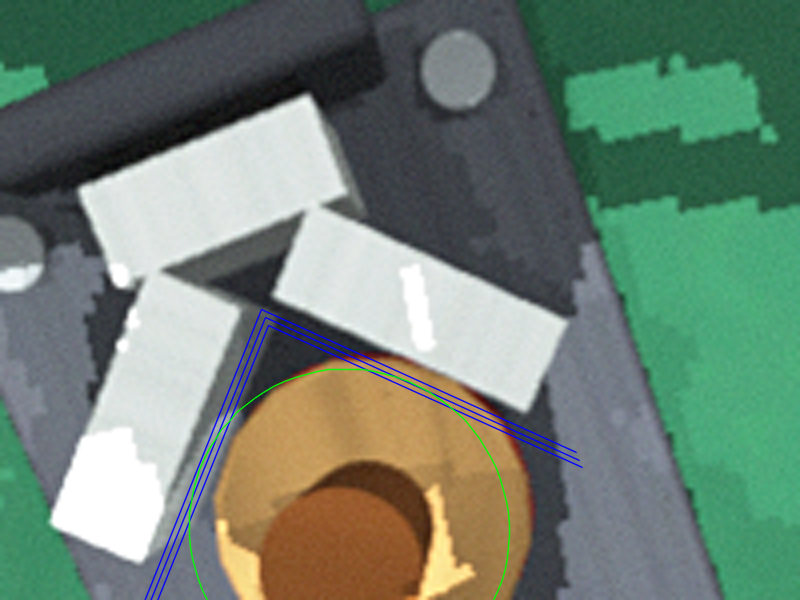

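View pics/w8c.png

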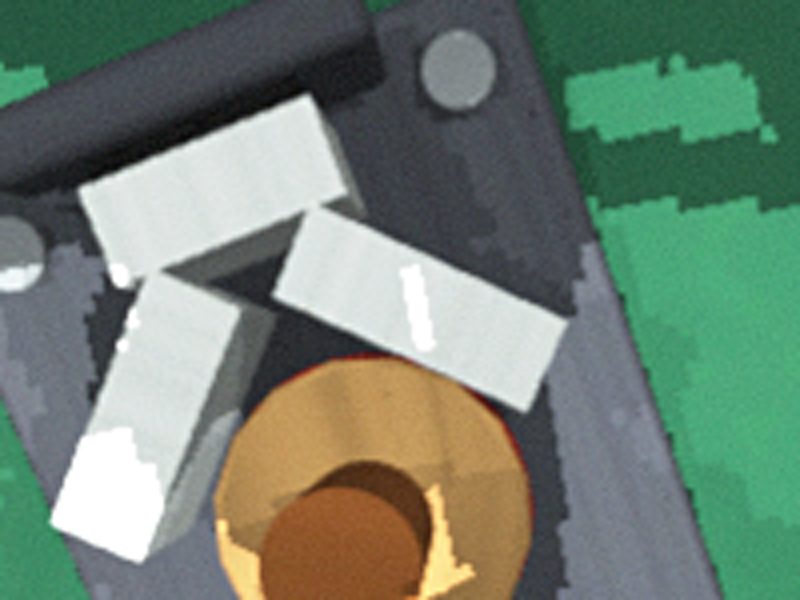

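Run:
```python
from h import *
import json
st={k:np.array(v) for k,v in json.load(open("w8.json")).items()}
W=pose("wrist",st);g=lambda u,v:((u+.5)/4-.5+200,(v+.5)/4-.5+60)
B=[onz(W,g(*p),.011)[:2] for p in [(10,255),(458,70)]]
print(B); d=B[1]-B[0];yaw=np.arctan2(d[1],d[0]);print(np.degrees(yaw),np.linalg.norm(d))
X=d/np.linalg.norm(d);Y=np.array([-X[1],X[0]]);O=(B[0]+B[1])/2-Y*.0682
cl=lambda u,v,z:((lambda p:np.array([(p-O)@X,(p-O)@Y])*1000)(onz(W,g(u,v),z)[:2]))
for n,p in dict(Lin=(240,310),Lout=(145,560),Rin=(273,297),Rout=(527,411),Lo2=(50,522),Ro2=(568,320)).items(): print(n,cl(*p,.044))
print("float",cl(373,512,.044), cl(340,562,.09))
```

```text
[array([0.5623, 0.18  ]), array([0.6298, 0.1917])]
9.88120178042008 0.06852166297508505
Lin [-2.1576 46.8001]
Lout [-25.5092  22.8635]
Rin [ 2.2061 46.7635]
Rout [26.3037 22.8104]
Lo2 [-34.7507  31.5997]
Ro2 [34.8584 31.2592]
float [ 3.7834 18.0822] [ 3.8432 18.1465]
```

Emit:
move_arm(hand=[0.1, 0.1, 0.1, 0.1, 0.1], translation=[[0, 0, 0], [0, 0, 0], [0, 0, 0], [0, 0, 0], [0, 0, 0]], rot=[[0, 0, 3], [0, 0, 3], [0, 0, 3], [0, 0, 2], [0, 0, 0]])

```text
clock: 19.88
eef_pos: [0.6133, 0.0891, 0.0543]
ee_rot: [1.213, 1.207, -1.211]
force: [-2.0, -0.1, 7.3]
width: 0.0121
```

```bash
python3 av.py
python3 - <<'E'
from h import *
import json
st=ctrl.state();w=ctrl.capture("wrist");cv2.imwrite("pics/w9.png",w)
json.dump({k:list(map(float,st[k])) for k in("ee_rot","eef_pos")},open("w9.json","w"))
crop(w,200,60,200,150,4,"pics/w9c.png")
E
```

```text
20.125 jaw -0.24322248322031317 t 0.6966943448091886 Mz 0.005822567334825064 0.021886426649182455 F [-1.9207 -0.6344  7.6886] w 0.01209813478842976
```

View pics/w9c.png

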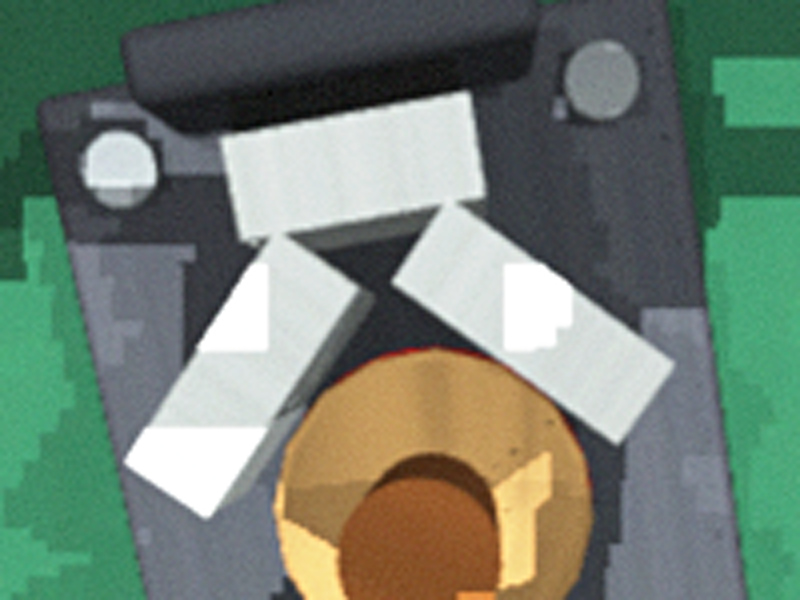

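Run:
```python
from h import *
import json
st={k:np.array(v) for k,v in json.load(open("w9.json")).items()}
W=pose("wrist",st);g=lambda u,v:((u+.5)/4-.5+200,(v+.5)/4-.5+60)
B=[onz(W,g(*p),.011)[:2] for p in [(119,168),(601,78)]]
print(B); d=B[1]-B[0];yaw=np.arctan2(d[1],d[0]);print(np.degrees(yaw),np.linalg.norm(d))
X=d/np.linalg.norm(d);Y=np.array([-X[1],X[0]]);O=(B[0]+B[1])/2-Y*.0682
cl=lambda u,v,z:((lambda p:np.array([(p-O)@X,(p-O)@Y])*1000)(onz(W,g(u,v),z)[:2]))
for n,p in dict(Lin=(361,290),Lout=(207,517),Rin=(392,281),Rout=(618,442),Lo2=(125,463),Ro2=(673,367)).items(): print(n,cl(*p,.044))
print("float",cl(434,507,.046))
```

```text
[array([0.5622, 0.1804]), array([0.6299, 0.192 ])]
9.728986467519352 0.0686481092586318
Lin [-1.6413 44.3756]
Lout [-26.0396  20.5911]
Rin [ 2.2786 44.7625]
Rout [26.4372 20.8689]
Lo2 [-34.7123  28.9685]
Ro2 [34.5133 28.7326]
float [ 2.4827 17.068 ]
```

Emit:
move_arm(hand=[0.1, 0.1, 0.1, 0.1, 0.38], translation=[[0, 0, 0], [0, 0, 0], [0, 0, 0], [0, 0, 0], [0, 0, 0]], rot=[[0, 0, 2], [0, 0, 2], [0, 0, 2], [0, 0, 0], [0, 0, 0]])

```text
clock: 20.85
eef_pos: [0.6133, 0.0891, 0.054]
ee_rot: [1.135, 1.255, -1.134]
force: [-0.2, 0.5, 0.0]
width: 0.0184
```

Emit:
move_arm(hand=[0.38, 0.38, 0.38, 0.38, 0.38], translation=[[0, 0, 0], [0, 0, 0], [0, 0, 15], [0, 0, 25], [0, 0, 25]], rot=[[0, 0, 0], [0, 0, 0], [0, 0, 0], [0, 0, 0], [0, 0, 0]])

```text
clock: 21.48
eef_pos: [0.6131, 0.0889, 0.1202]
ee_rot: [1.135, 1.255, -1.135]
force: [-0.3, 0.3, 0.6]
width: 0.0357
```

```bash
python3 st.py
```

```text
jaw 5.747126037977477
21.475 [0.6131 0.0889 0.1202] 0.03565113458727659 F [-0.269   0.2538  0.573 ] M [-0.0075  0.0247 -0.0262] q7 0.14238123923440615 tau 0.34903298132121563
```

Emit:
move_arm(hand=[0.4, 0.4, 0.4, 0.4, 0.4], translation=[[0, -25, 25], [-2, -35, 25], [-2, -15, 10], [0, 0, 0], [0, 0, 0]], rot=[[0, 0, 2], [0, 0, 2], [0, 0, 0], [0, 0, 0], [0, 0, 0]])

```text
clock: 22.1
eef_pos: [0.6086, 0.0156, 0.1777]
ee_rot: [1.082, 1.287, -1.083]
force: [-1.6, 0.3, -0.9]
width: 0.0374
```

```bash
python3 st.py
python3 - <<'E'
from h import *
import json
st=ctrl.state();w=ctrl.capture("wrist");cv2.imwrite("pics/w10.png",w)
json.dump({k:list(map(float,st[k])) for k in("ee_rot","eef_pos")},open("w10.json","w"))
crop(w,250,10,140,200,3,"pics/w10c.png")
E
```

```text
jaw 9.817870574694266
22.1 [0.6086 0.0156 0.1777] 0.0374024845592115 F [-1.5973  0.2868 -0.8522] M [-0.0831  0.0276  0.0006] q7 0.298059662398744 tau -0.0040241154783871025
```

View pics/w10c.png

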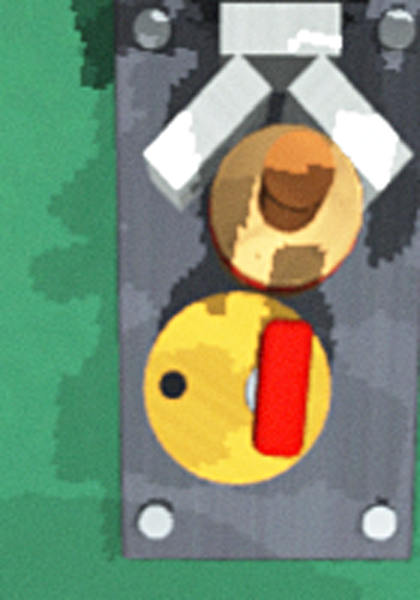

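Run:
```python
from h import *
import json
st={k:np.array(v) for k,v in json.load(open("w10.json")).items()}
W=pose("wrist",st);g=lambda u,v:((u+.5)/3-.5+250,(v+.5)/3-.5+10)
B=np.array([onz(W,g(*p),.011)[:2] for p in [(151,28),(397,28),(155,522),(379,522)]])
O=B.mean(0);d=B[:2].mean(0)-B[2:].mean(0);Y=d/np.linalg.norm(d);X=np.array([Y[1],-Y[0]])
print(B,O,np.degrees(np.arctan2(X[1],X[0])))
cl=lambda u,v,z:((lambda p:np.array([(p-O)@X,(p-O)@Y])*1000)(onz(W,g(u,v),z)[:2]))
print("float body",cl(286.5,205,.044),"l/r edges",cl(210,200,.042),cl(363,200,.042),"stem top",cl(299,153,.09))
for n,p in dict(Lin=(272,95),Lout=(181,190),Rin=(288,91),Rout=(375,190),Lo2=(144,156),Ro2=(412,154)).items(): print(n,cl(*p,.044))
print("bar",cl(282,387,.084),"disc",cl(237,388,.032))
```

```text
[[0.5623 0.1807]
 [0.6298 0.1925]
 [0.5853 0.0455]
 [0.6528 0.0573]] [0.6076 0.119 ] 9.66991289934488
float body [ 2.3053 16.7237] l/r edges [-17.6086  18.2199] [22.4199 18.3643] stem top [ 2.0719 19.7798]
Lin [-1.864  43.0564]
Lout [-25.1356  20.2904]
Rin [ 2.2002 44.01  ]
Rout [25.2064 20.4685]
Lo2 [-34.6576  28.4766]
Ro2 [34.4435 29.2009]
bar [ -0.4522 -30.049 ] disc [ -9.9397 -29.3026]
```

Emit:
move_arm(hand=[0.4, 0.4, 0.4, 0.4, 0.4], translation=[[-1, 30, 0], [-1, 45, 0], [-1, 45, 0], [-1, 0, -20], [0, 0, -20]], rot=[[0, 0, 0], [0, 0, 0], [0, 0, 0], [0, 0, 0], [0, 0, 0]])

```text
clock: 22.78
eef_pos: [0.6045, 0.1352, 0.137]
ee_rot: [1.081, 1.286, -1.082]
force: [-0.0, -0.6, -0.8]
width: 0.0379
```

```bash
python3 st.py
python3 - <<'E'
from h import *
w=ctrl.capture("wrist")
crop(w,200,100,240,200,3,"pics/w11c.png")
E
python3 st.py
```

```text
jaw 9.84618798147254
22.775 [0.6045 0.1352 0.137 ] 0.037901480651082405 F [-0.0077 -0.5559 -0.8221] M [-0.0219  0.0431 -0.0397] q7 0.11451013081071737 tau -0.36377672106027603
jaw 9.792324770065465
22.825 [0.6033 0.1342 0.1344] 0.03766554401194508 F [-1.5479 -0.399  -3.1408] M [-0.0562  0.1485  0.0169] q7 0.11524501702483973 tau -0.3150507062673569
```

View pics/w11c.png

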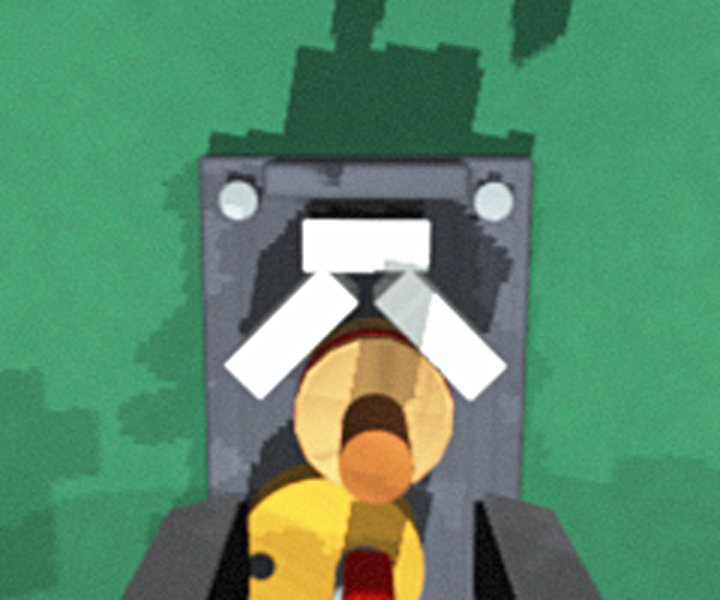

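Emit:
move_arm(hand=[0.4, 0.4, 0.4, 0.4, 0.4], translation=[[1, 1.5, -20], [0, 0, -25], [0, 0, -20], [0, 0, -10], [0, 0, 0]], rot=[[0, 0, 0], [0, 0, 0], [0, 0, 0], [0, 0, 0], [0, 0, 0]])

```text
clock: 23.45
eef_pos: [0.6059, 0.1353, 0.063]
ee_rot: [1.082, 1.285, -1.084]
force: [1.1, -0.4, -0.3]
width: 0.0375
```

```bash
python3 st.py
```

```text
jaw 9.739622141784494
23.45 [0.6059 0.1353 0.063 ] 0.037491347594690104 F [ 1.0846 -0.3982 -0.3382] M [-0.037   0.02   -0.0213] q7 0.15053090436263808 tau 0.10696329642087221
```

Emit:
move_arm(hand=[0.4, 0.4, 0.25, 0.12, 0.1], translation=[[-1, 0.3, -2], [0, 0, 0], [0, 0, 0], [0, 0, 0], [0, 0, 0]], rot=[[0, 0, 0], [0, 0, 0], [0, 0, 0], [0, 0, 0], [0, 0, 0]], newtons=8)

```text
clock: 24.08
eef_pos: [0.605, 0.1358, 0.0616]
ee_rot: [1.083, 1.285, -1.083]
force: [-0.4, 0.4, 0.1]
width: 0.0157
```

```bash
python3 av.py pics/k5.png; python3 st.py
```

```text
24.325 jaw 9.754613912313415 t 0.5221991816314029 Mz 0.0011663025440635437 0.02891621785838584 F [-0.0769 -0.0783 -0.6049] w 0.015335137268854316
jaw 9.753743042773404
24.375 [0.6049 0.1358 0.0615] 0.01588950353639931 F [ 0.0858  0.6386 -0.0414] M [-0.0536  0.0607  0.027 ] q7 0.15079400878580732 tau -0.00016463877727801446
```

View pics/k5.png

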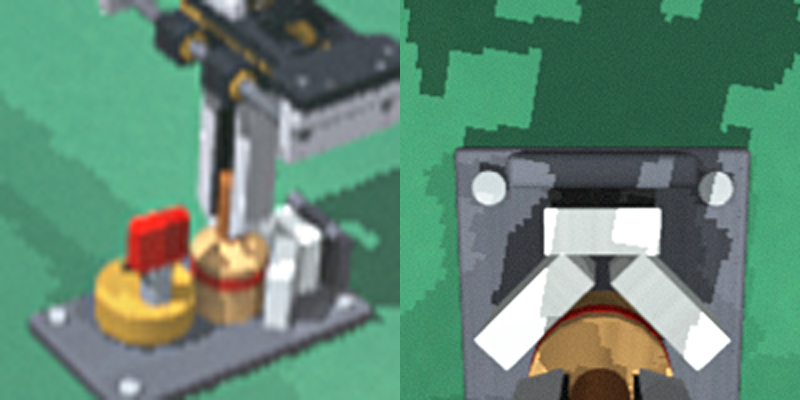

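Emit:
move_arm(hand=[0.1, 0.1, 0.1, 0.1, 0.1], translation=[[-0.1, 0.5, 0], [-0.1, 0.5, 0], [0, 0, 0], [0, 0, 0], [0, 0, 0]], rot=[[0, 0, 0], [0, 0, 0], [0, 0, 0], [0, 0, 0], [0, 0, 0]])

```text
clock: 25.0
eef_pos: [0.6048, 0.1368, 0.0615]
ee_rot: [1.083, 1.285, -1.083]
force: [0.5, -0.4, -1.1]
width: 0.0158
```

```bash
python3 av.py
```

```text
25.25 jaw 9.754550364265421 t 0.5222002907540737 Mz 0.014251803468820998 0.04213603067432342 F [ 0.0346 -0.2176 -0.9697] w 0.015902256224266106
```

Emit:
move_arm(hand=[0.1, 0.1, 0.1, 0.1, 0.1], translation=[[-0.1, 0.5, 0], [-0.1, 0.5, 0], [0, 0, 0], [0, 0, 0], [0, 0, 0]], rot=[[0, 0, 0], [0, 0, 0], [0, 0, 0], [0, 0, 0], [0, 0, 0]])

```text
clock: 25.92
eef_pos: [0.6046, 0.1377, 0.0615]
ee_rot: [1.083, 1.285, -1.083]
force: [1.3, -0.7, -1.2]
width: 0.0156
```

```bash
python3 av.py
```

```text
26.175 jaw 9.75127172671661 t 0.52225751377428 Mz 0.0372554092111626 0.007407367574806561 F [ 0.5183 -0.4794 -1.1205] w 0.01576491908333623
```

Emit:
move_arm(hand=[0.1, 0.1, 0.1, 0.1, 0.1], translation=[[-0.1, 0.5, 0], [0, 0, 0], [0, 0, 0], [0, 0, 0], [0, 0, 0]], rot=[[0, 0, 0], [0, 0, 0], [0, 0, 0], [0, 0, 0], [0, 0, 0]])

```text
clock: 26.85
eef_pos: [0.6045, 0.1382, 0.0616]
ee_rot: [1.083, 1.285, -1.083]
force: [0.4, -3.9, 0.9]
width: 0.0157
```

```bash
python3 av.py pics/k6.png
```

```text
27.1 jaw 9.754518797087549 t 0.522200841705263 Mz 0.03051946886257485 0.010649781092107683 F [ 1.1716 -2.7393  0.5717] w 0.01567591479795246
```

View pics/k6.png

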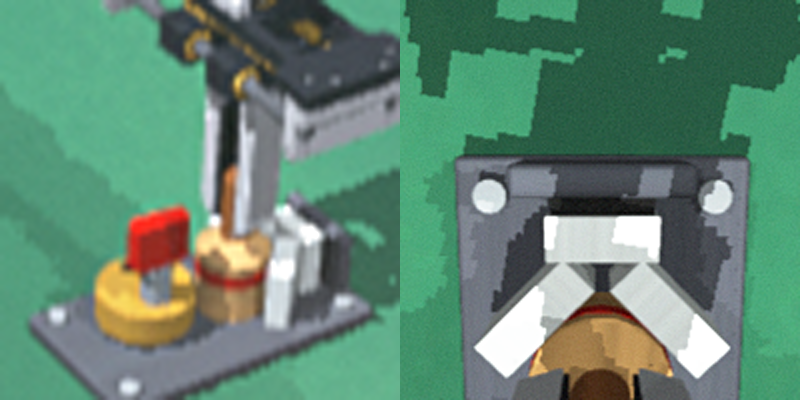

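Emit:
move_arm(hand=[0.3, 0.4, 0.4, 0.4, 0.4], translation=[[0, 0, 0], [0, 0, 0], [0, 0, 0], [0, 0, 15], [0, 0, 25]], rot=[[0, 0, 0], [0, 0, 0], [0, 0, 0], [0, 0, 0], [0, 0, 0]])

```text
clock: 27.78
eef_pos: [0.6042, 0.1382, 0.1023]
ee_rot: [1.082, 1.285, -1.084]
force: [0.0, 0.5, 1.5]
width: 0.0378
```

Emit:
move_arm(hand=[0.38, 0.38, 0.38, 0.38, 0.38], translation=[[0, 0, 22], [4.5, -25, 0], [4.3, -24, 0], [0, 0, 0], [0, 0, 0]], rot=[[0, 0, 0], [0, 0, -2], [0, 0, -2], [0, 0, 0], [0, 0, 0]])

```text
clock: 28.4
eef_pos: [0.6131, 0.0889, 0.1231]
ee_rot: [1.135, 1.255, -1.136]
force: [-0.0, 0.6, 0.3]
width: 0.0356
```

```bash
python3 st.py
python3 - <<'E'
from h import *
import json
st=ctrl.state();w=ctrl.capture("wrist");cv2.imwrite("pics/w12.png",w)
json.dump({k:list(map(float,st[k])) for k in("ee_rot","eef_pos")},open("w12.json","w"))
crop(w,200,80,240,200,3,"pics/w12c.png")
E
```

```text
jaw 5.708420697372115
28.4 [0.6131 0.0889 0.1231] 0.03561133628331093 F [-0.0298  0.608   0.3249] M [-0.0118  0.0557 -0.0144] q7 0.13785108788566236 tau 0.01922536175698042
```

View pics/w12c.png

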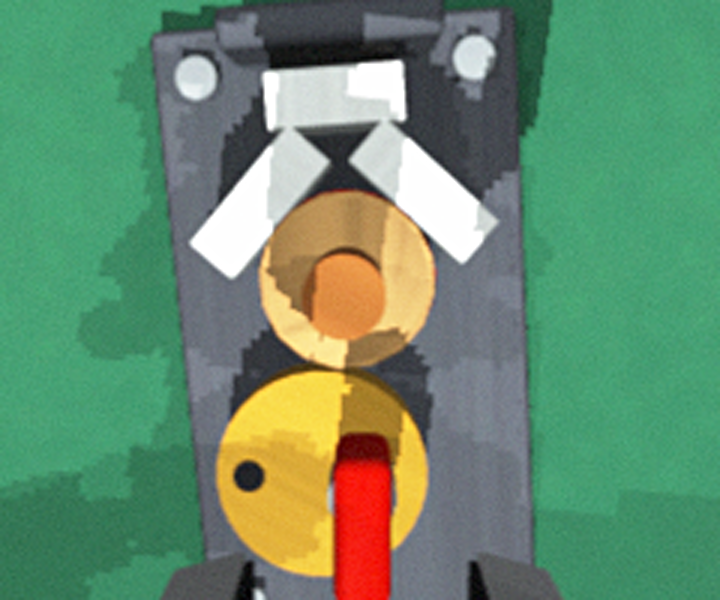

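Emit:
move_arm(hand=[0.38, 0.38, 0.38, 0.38, 0.38], translation=[[0, 0, -20], [0, 0, -25], [0, 0, -20], [0, 0, -4], [0, 0, 0]], rot=[[0, 0, 0], [0, 0, 0], [0, 0, 0], [0, 0, 0], [0, 0, 0]])

```text
clock: 29.08
eef_pos: [0.6134, 0.0893, 0.0545]
ee_rot: [1.135, 1.255, -1.135]
force: [0.0, 0.6, 0.2]
width: 0.0356
```

Emit:
move_arm(hand=[0.1, 0.1, 0.1, 0.1, 0.1], translation=[[0, 0, 0], [0, 0, 0], [0, 0, 0], [0, 0, 0], [0, 0, 0]], rot=[[0, 0, 0], [0, 0, 0], [0, 0, 0], [0, 0, 0], [0, 0, 0]], newtons=30)

```text
clock: 29.7
eef_pos: [0.6133, 0.0893, 0.055]
ee_rot: [1.135, 1.255, -1.135]
force: [-2.4, -0.5, 6.3]
width: 0.0113
```

Emit:
move_arm(hand=[0.1, 0.1, 0.1, 0.1, 0.1], translation=[[0, 0, 0], [0, 0, 0], [0, 0, 0], [0, 0, 0], [0, 0, 0]], rot=[[0, 0, -2], [0, 0, -2], [0, 0, -2], [0, 0, -2], [0, 0, 0]])

```text
clock: 30.32
eef_pos: [0.6133, 0.0894, 0.0549]
ee_rot: [1.238, 1.19, -1.238]
force: [-2.9, -0.3, 6.6]
width: 0.0119
```

```bash
python3 av.py; python3 st.py
```

```text
30.575 jaw -2.2413399263624516 t 0.7315680730335494 Mz -0.02317146602760575 0.03189734494930616 F [-3.0356  0.0593  6.1858] w 0.011694038077001489
jaw -2.2433106878848617
30.625 [0.6133 0.0894 0.055 ] 0.01154102400120401 F [-3.1909  0.4156  5.286 ] M [-0.0246  0.7607  0.0203] q7 0.05737720565413003 tau 0.014329040714073926
```

Emit:
move_arm(hand=[0.1, 0.1, 0.1, 0.1, 0.1], translation=[[0, 0, 0], [0, 0, 0], [0, 0, 0], [0, 0, 0], [0, 0, 0]], rot=[[0, 0, -1], [0, 0, -1], [0, 0, -1], [0, 0, 0], [0, 0, 0]])

```text
clock: 31.25
eef_pos: [0.6133, 0.0893, 0.0549]
ee_rot: [1.276, 1.165, -1.276]
force: [-2.7, 0.0, 7.5]
width: 0.0119
```

```bash
python3 av.py pics/k7.png
```

```text
31.5 jaw -5.23530140319369 t 0.7838225584821265 Mz 0.04321347429918884 0.021245516171069966 F [-2.9473 -0.0246  6.6083] w 0.011743497312395535
```

View pics/k7.png

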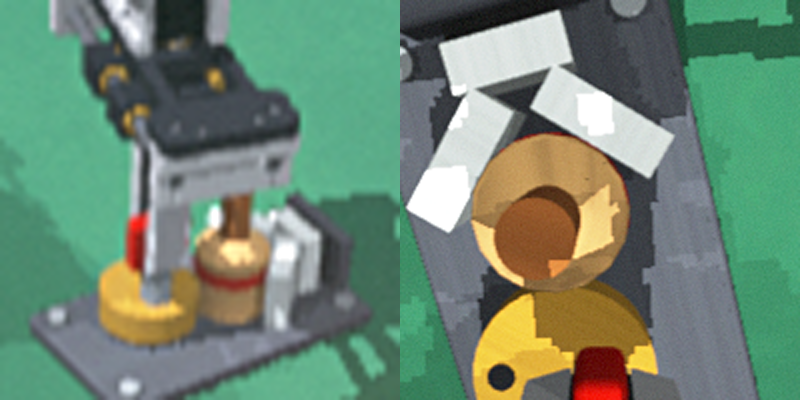

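Emit:
move_arm(hand=[0.1, 0.1, 0.1, 0.1, 0.1], translation=[[0, 0, 0], [0, 0, 0], [0, 0, 0], [0, 0, 0], [0, 0, 0]], rot=[[0, 0, -1], [0, 0, -1], [0, 0, -1], [0, 0, 0], [0, 0, 0]])

```text
clock: 32.17
eef_pos: [0.6133, 0.0894, 0.0549]
ee_rot: [1.315, 1.138, -1.314]
force: [-2.0, -0.6, 5.9]
width: 0.012
```

```bash
python3 av.py
```

```text
32.425 jaw -8.237149638167445 t 0.8362146938275989 Mz 0.052275709658506885 0.02883875791894571 F [-2.4923 -0.4133  6.1083] w 0.0117594253222222
```

Emit:
move_arm(hand=[0.1, 0.1, 0.1, 0.1, 0.1], translation=[[0, 0, 0], [0, 0, 0], [0, 0, 0], [0, 0, 0], [0, 0, 0]], rot=[[0, 0, -1], [0, 0, -1], [0, 0, -1], [0, 0, 0], [0, 0, 0]])

```text
clock: 33.1
eef_pos: [0.6133, 0.0894, 0.055]
ee_rot: [1.352, 1.11, -1.352]
force: [-1.9, -0.0, 6.6]
width: 0.0118
```

```bash
python3 av.py pics/k8.png;python3 - <<'E'
from h import *
import json
st=ctrl.state();w=ctrl.capture("wrist");cv2.imwrite("pics/w13.png",w)
json.dump({k:list(map(float,st[k])) for k in("ee_rot","eef_pos")},open("w13.json","w"))
crop(w,200,60,200,150,4,"pics/w13c.png")
E
```

```text
33.35 jaw -11.236577430325983 t 0.8885645844765895 Mz 0.05715572735460753 0.032404457840829244 F [-2.2826 -0.3083  6.0885] w 0.012030346705170922
```

View pics/w13c.png

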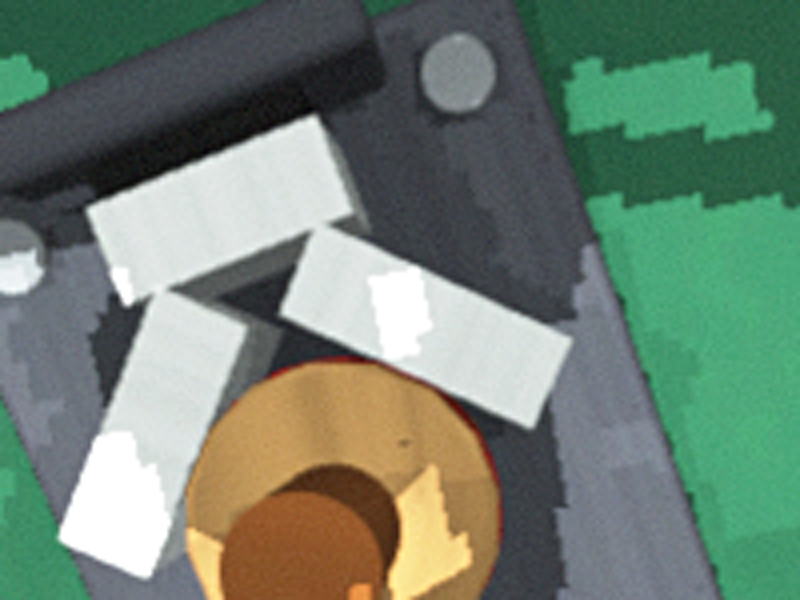

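Emit:
move_arm(hand=[0.1, 0.1, 0.1, 0.1, 0.1], translation=[[0, 0, 0], [0, 0, 0], [0, 0, 0], [0, 0, 0], [0, 0, 0]], rot=[[0, 0, -1], [0, 0, -1], [0, 0, -1], [0, 0, 0], [0, 0, 0]])

```text
clock: 34.08
eef_pos: [0.6134, 0.0894, 0.055]
ee_rot: [1.39, 1.081, -1.39]
force: [-2.6, 0.9, 6.1]
width: 0.0117
```

```bash
python3 av.py
```

```text
34.325 jaw -14.236653458197091 t 0.9409257889730935 Mz 0.09569550587622346 0.034391065022534216 F [-2.7035 -0.1181  5.912 ] w 0.011548343593553955
```

Emit:
move_arm(hand=[0.1, 0.1, 0.1, 0.1, 0.1], translation=[[0, 0, 0], [0, 0, 0], [0, 0, 0], [0, 0, 0], [0, 0, 0]], rot=[[0, 0, -1], [0, 0, -1], [0, 0, -1], [0, 0, 0], [0, 0, 0]])

```text
clock: 35.0
eef_pos: [0.6134, 0.0894, 0.0549]
ee_rot: [1.427, 1.052, -1.427]
force: [-2.6, -0.6, 6.2]
width: 0.0119
```

```bash
cat > vv.py <<'E'
from h import *
import json,sys
n=sys.argv[1]
st=ctrl.state();w=ctrl.capture("wrist");cv2.imwrite(f"pics/{n}.png",w)
json.dump({k:list(map(float,st[k])) for k in("ee_rot","eef_pos")},open(f"{n}.json","w"))
crop(w,200,60,200,150,4,f"pics/{n}c.png")
E
python3 av.py; python3 vv.py w14
```

```text
35.25 jaw -17.228679401069815 t 0.9931464929813103 Mz 0.22576716905123242 0.011537933510669366 F [-2.3979 -0.2627  5.8999] w 0.011691993408293667
```

View pics/w14c.png

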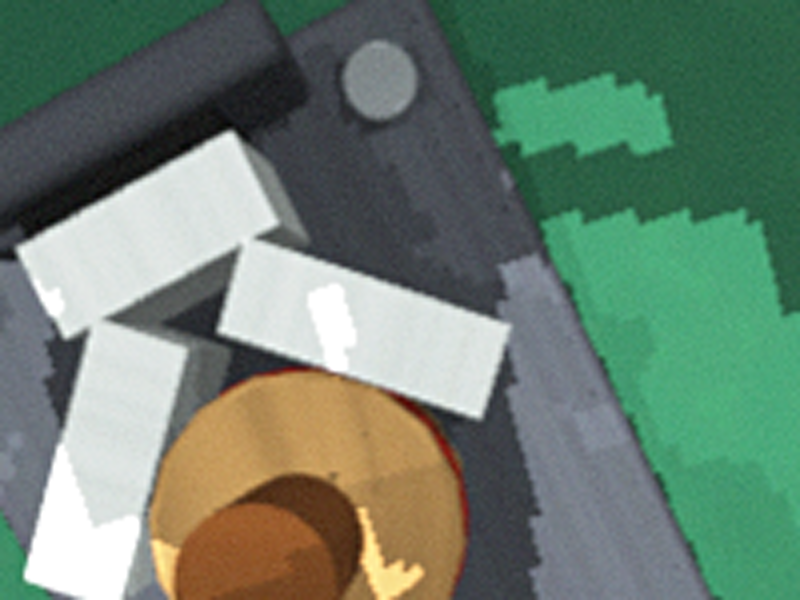

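```bash
cat > vm.py <<'E'
from h import *
import json
yaw=np.radians(9.7);X=np.array([np.cos(yaw),np.sin(yaw)]);Y=np.array([-X[1],X[0]])
def run(n,bolt,pts,fl):
    st={k:np.array(v) for k,v in json.load(open(n+".json")).items()}
    W=pose("wrist",st);g=lambda u,v:((u+.5)/4-.5+200,(v+.5)/4-.5+60)
    b=onz(W,g(*bolt),.011)[:2]
    cl=lambda p,z:(lambda p:np.array([(p-b)@X,(p-b)@Y])*1000+[34.2,68.2])(onz(W,g(*p),z)[:2])
    print(n,"float",cl(fl,.046),*[f"{k}{cl(p,.044)}" for k,p in pts.items()])
if __name__=="__main__":
    run("w8",(458,70),dict(Rin=(273,297),Rout=(527,411),Ro2=(568,320),Bk=(311,94)),(373,512))
    run("w9",(601,78),dict(Rin=(392,281),Rout=(618,442),Ro2=(673,367),Bk=(470,92)),(434,507))
    run("w13",(458,73),dict(Rin=(279,312),Rout=(532,430),Ro2=(572,338),Bk=(321,115)),(344,514))
    run("w14",(380,80),dict(Rin=(218,329),Rout=(483,418),Ro2=(511,324),Bk=(235,131)),(308,526))
E
python3 vm.py
```

```text
w8 float [ 4.0874 18.1343] Rin[ 2.2106 46.6628] Rout[26.3835 22.7862] Ro2[34.9115 31.2621] Bk[15.3994 66.5658]
w9 float [ 2.3752 17.0529] Rin[ 2.1576 44.7468] Rout[26.3285 20.8653] Ro2[34.401  28.7332] Bk[15.2737 64.4205]
w13 float [ 0.6433 19.417 ] Rin[ 2.254  45.0761] Rout[26.2688 20.6065] Ro2[34.782  29.3201] Bk[15.7146 64.342 ]
w14 float [ 1.1148 19.7973] Rin[ 2.4583 46.0526] Rout[26.6664 21.672 ] Ro2[34.8801 30.2622] Bk[15.4931 65.2612]
```

Emit:
move_arm(hand=[0.1, 0.1, 0.1, 0.1, 0.1], translation=[[0, 0, 0], [0, 0, 0], [0, 0, 0], [0, 0, 0], [0, 0, 0]], rot=[[0, 0, -1], [0, 0, -1], [0, 0, 0], [0, 0, 0], [0, 0, 0]])

```text
clock: 35.98
eef_pos: [0.6133, 0.0893, 0.0549]
ee_rot: [1.452, 1.031, -1.452]
force: [-2.4, 0.0, 5.8]
width: 0.0121
```

```bash
python3 av.py; python3 vv.py w15
```

```text
36.225 jaw -19.2187763813187 t 1.0278802377206502 Mz 0.3521197086203105 0.027880624258558175 F [-2.3693 -0.4261  6.0308] w 0.01191078800232283
```

View pics/w15c.png

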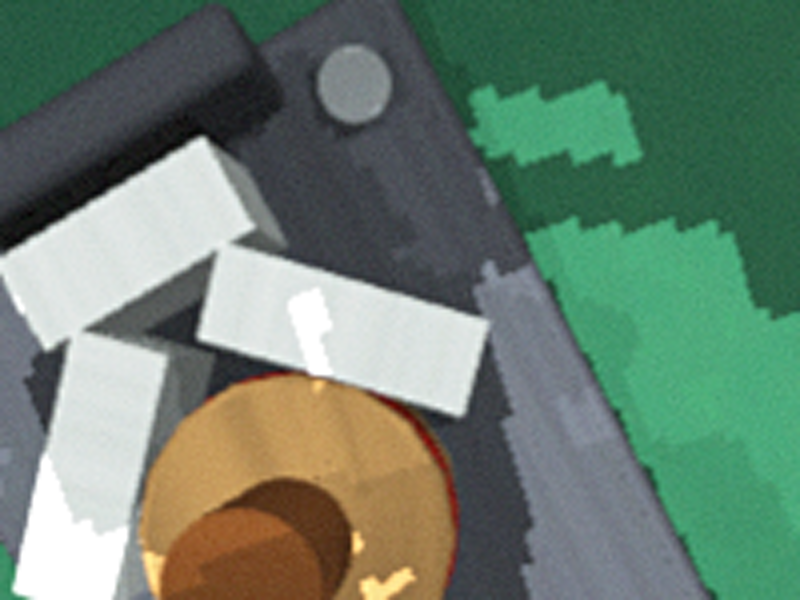

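```bash
cat >> vm.py <<'E'
    run("w15",(354,84),dict(Rin=(197,338),Rout=(463,415),Ro2=(489,320),Bk=(206,139),Lin=(166,352)),(298,532))
    run("w14",(380,80),dict(Lin=(188,347),),(308,526))
    run("w13",(458,73),dict(Lin=(248,325)),(344,514))
E
python3 vm.py|tail -3
```

```text
w15 float [ 1.4064 19.6396] Rin[ 2.3186 46.2046] Rout[26.4829 22.1929] Ro2[34.8561 30.6904] Bk[15.3301 65.5229] Lin[-1.9098 46.6211]
w14 float [ 1.1139 19.7976] Lin[-1.8972 45.8456]
w13 float [ 0.6423 19.4172] Lin[-1.906  45.0092]
```

Emit:
move_arm(hand=[0.2, 0.36, 0.36, 0.36, 0.36], translation=[[0, 0, 0], [0, 0, 0], [0, 0, 0], [0, 0, 10], [0, 0, 20]], rot=[[0, 0, 0], [0, 0, 0], [0, 0, 0], [0, 0, 0], [0, 0, 0]])

```text
clock: 36.95
eef_pos: [0.613, 0.0891, 0.0852]
ee_rot: [1.451, 1.031, -1.453]
force: [0.4, -0.2, -0.3]
width: 0.034
```

Emit:
move_arm(hand=[0.36, 0.36, 0.36, 0.36, 0.36], translation=[[0, 0, 35], [0, 0, 40], [-2, -30, 10], [-2, -50, 0], [0, 0, 0]], rot=[[0, 0, 0], [0, 0, 0], [0, 0, 10], [0, 0, 10], [0, 0, 9]])

```text
clock: 37.58
eef_pos: [0.6093, 0.0048, 0.1717]
ee_rot: [1.083, 1.283, -1.082]
force: [0.4, 1.4, -0.4]
width: 0.0341
```

Emit:
move_arm(hand=[0.36, 0.36, 0.36, 0.36, 0.36], translation=[[0, 0, 0], [0, 0, 0], [0, 0, 0], [0, 0, 0], [0, 0, 0]], rot=[[0, 0, 0], [0, 0, 0], [0, 0, 0], [0, 0, 0], [0, 0, 0]])

```text
clock: 38.2
eef_pos: [0.6092, 0.0095, 0.1695]
ee_rot: [1.083, 1.285, -1.083]
force: [-0.7, -0.8, 0.1]
width: 0.0339
```

```bash
python3 st.py
python3 - <<'E'
from h import *
import json
st=ctrl.state();w=ctrl.capture("wrist");cv2.imwrite("pics/w16.png",w);s=ctrl.capture("scene");cv2.imwrite("pics/s16.png",s)
json.dump({k:list(map(float,st[k])) for k in("ee_rot","eef_pos")},open("w16.json","w"))
crop(w,250,10,150,200,4,"pics/w16c.png")
E
```

```text
jaw 9.7426674135604
38.2 [0.6092 0.0095 0.1695] 0.03388108046172302 F [-0.743  -0.7908  0.1288] M [-0.0615  0.0074  0.0308] q7 0.32024737468076375 tau -0.030849049799144268
```

View pics/w16c.png

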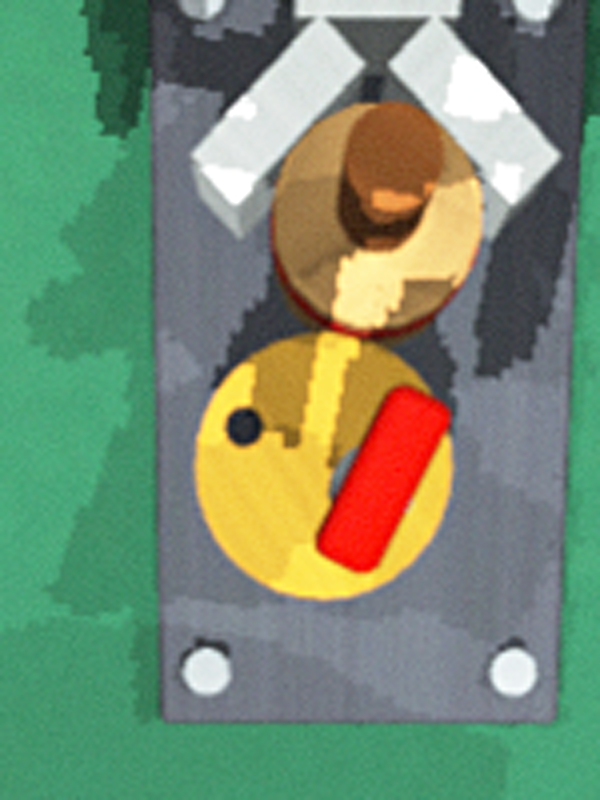

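View pics/s16.png

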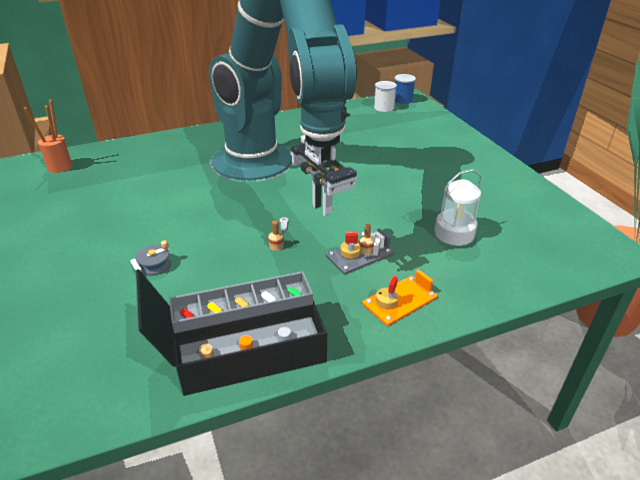

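Run:
```python
from h import *
import json
def go(n,ox,oy,k,bolts,pts):
    st={q:np.array(v) for q,v in json.load(open(n+".json")).items()}
    W=pose("wrist",st);g=lambda u,v:((u+.5)/k-.5+ox,(v+.5)/k-.5+oy)
    B=np.array([onz(W,g(*p),.011)[:2] for p in bolts]);m=B.mean(0)
    yaw=np.radians(9.7);X=np.array([np.cos(yaw),np.sin(yaw)]);Y=np.array([-X[1],X[0]])
    for nm,(u,v,z) in pts.items():
        p=onz(W,g(u,v),z)[:2]-m;print(n,nm,np.array([p@X,p@Y])*1000+[0,-68.2])
go("w16",250,10,4,[(206,671),(513,671)],dict(Lo2=(192,157,.044),Ro2=(560,155,.044),Lin=(364,65,.044),Rin=(390,63,.044),Rout=(512,206,.044),fl=(377,217,.044),b1=(417,398,.084),b2=(348,560,.084),dot=(244,426,.032)))
go("w10",250,10,3,[(155,522),(379,522)],dict(Lo2=(144,156,.044),Ro2=(412,154,.044),Lin=(272,95,.044),Rin=(288,91,.044),Rout=(375,190,.044)))
```

```text
w16 Lo2 [-34.2476  29.775 ]
w16 Ro2 [34.5712 30.2557]
w16 Lin [-2.2913 45.5316]
w16 Rin [ 2.5061 45.8788]
w16 Rout [25.901 21.355]
w16 fl [ 0.5095 19.3647]
w16 b1 [  5.3391 -16.8888]
w16 b2 [ -5.9521 -43.4765]
w16 dot [-25.0171 -17.5337]
w10 Lo2 [-34.6069  28.8685]
w10 Ro2 [34.4948 29.5566]
w10 Lin [-1.8056 43.4312]
w10 Rin [ 2.2591 44.3827]
w10 Rout [25.2531 20.829 ]
```

Emit:
move_arm(hand=[0.38, 0.38, 0.38, 0.38, 0.38], translation=[[1.9, 39, 0], [2, 40.4, 0], [0, 0, -23], [0, 0, -23.4], [0, 0, 0]], rot=[[0, 0, -2], [0, 0, -2], [0, 0, 0], [0, 0, 0], [0, 0, 0]])

```text
clock: 38.92
eef_pos: [0.6123, 0.0886, 0.1219]
ee_rot: [1.133, 1.256, -1.137]
force: [-0.1, 0.5, 0.5]
width: 0.0358
```

Emit:
move_arm(hand=[0.38, 0.38, 0.38, 0.38, 0.38], translation=[[0, 0, 0], [0, 0, 0], [0, 0, 0], [0, 0, 0], [0, 0, 0]], rot=[[0, 0, 0], [0, 0, 0], [0, 0, 0], [0, 0, 0], [0, 0, 0]])

```text
clock: 39.55
eef_pos: [0.6132, 0.0887, 0.1232]
ee_rot: [1.135, 1.255, -1.135]
force: [-1.3, 0.7, 0.6]
width: 0.0355
```

```bash
python3 st.py
python3 - <<'E'
from h import *
import json
st=ctrl.state();w=ctrl.capture("wrist");cv2.imwrite("pics/w17.png",w)
json.dump({k:list(map(float,st[k])) for k in("ee_rot","eef_pos")},open("w17.json","w"))
a=cv2.imread("pics/w12.png")[80:280,200:440];b=w[80:280,200:440]
cv2.imwrite("pics/w17c.png",cv2.resize(np.hstack([a,b]),None,fx=1.66,fy=1.66*1,interpolation=2))
crop(w,200,80,240,200,3,"pics/w17d.png")
print(json.load(open("w12.json")))
E
```

```text
jaw 5.755680061431728
39.55 [0.6132 0.0887 0.1232] 0.035513488014540406 F [-1.3234  0.658   0.5976] M [-0.1058  0.0754 -0.0124] q7 0.1497001449034605 tau -0.001415405931766145
{'ee_rot': [1.1349846822164957, 1.2552503925456255, -1.1362029747859002], 'eef_pos': [0.6130763713276041, 0.08886204434820676, 0.12306254363981783]}
```

View pics/w17d.png

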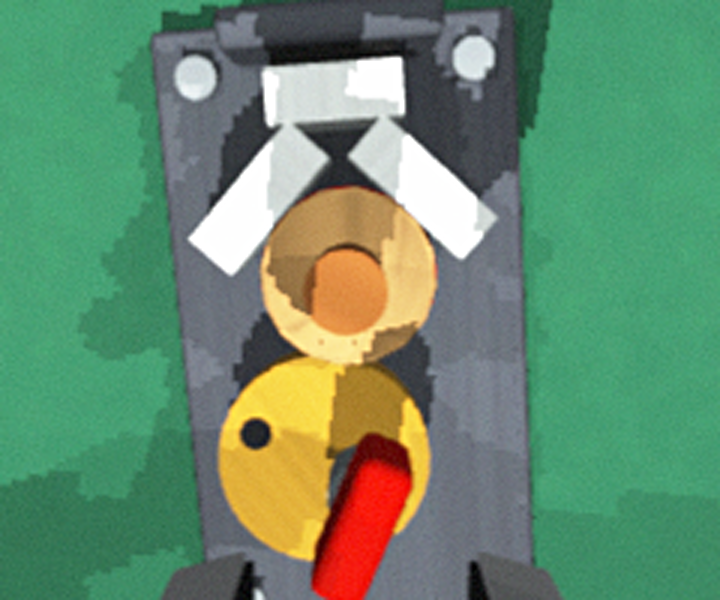

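Run:
```python
from h import *
a=cv2.cvtColor(cv2.imread("pics/w12.png"),6);b=cv2.cvtColor(cv2.imread("pics/w17.png"),6)
a=cv2.GaussianBlur(a,(0,0),.7);b=cv2.GaussianBlur(b,(0,0),.7)
def reg(n,x0,y0,x1,y1):
    x0,x1=[int(200+v/3) for v in(x0,x1)];y0,y1=[int(80+v/3) for v in(y0,y1)]
    M=np.eye(2,3,dtype=np.float32)
    cc,M=cv2.findTransformECC(a[y0:y1,x0:x1],b[y0:y1,x0:x1],M,0,(3,200,1e-6),None,3)
    print(n,cc,M[:,2])
reg("boltL",165,45,230,110);reg("boltR",445,25,505,90);reg("spine",255,50,410,130)
reg("wallL",180,115,335,285);reg("wallR",345,110,505,270);reg("wallLtip",180,200,260,285);reg("wallRtip",430,170,505,270)
reg("bodytop float",255,180,440,360)
reg("boltBR plate",480,270,560,600)
```

```text
boltL 0.9954382596083555 [-0.1786 -0.018 ]
boltR 0.9883223595953363 [0.0377 0.2359]
spine 0.9958322615919355 [-0.2962 -1.3216]
wallL 0.9911095676175571 [-0.2402 -1.2513]
wallR 0.9907872922774935 [-0.2235 -1.2817]
wallLtip 0.9898963303348334 [-0.3091 -1.163 ]
wallRtip 0.9941112983052405 [-0.1336 -1.1604]
bodytop float 0.9208949972757035 [ 0.2274 -1.3782]
boltBR plate 0.9348567190560254 [-0.4017  0.2559]
```

Emit:
move_arm(hand=[0.38, 0.38, 0.38, 0.38, 0.38], translation=[[0, 0, 20], [0, 0, 30], [0, 0, 30], [0, 0, 0], [0, 0, 0]], rot=[[0, 0, 0], [0, 0, 0], [0, 0, 0], [0, 0, 0], [0, 0, 0]])

```text
clock: 40.22
eef_pos: [0.613, 0.0888, 0.2034]
ee_rot: [1.135, 1.255, -1.135]
force: [-0.1, 0.3, 0.1]
width: 0.0359
```

Run:
```python
from h import *
s=ctrl.capture("scene");cv2.imwrite("pics/s18.png",s);a=cv2.imread("pics/scene0.png")
d=cv2.absdiff(a,s).max(2)
for n,(x,y,x2,y2) in dict(lantern=(430,165,485,245),reel=(130,235,175,275),box=(135,275,330,390),lure=(277,215,290,232)).items(): print(n,d[y:y2,x:x2].mean(),np.percentile(d[y:y2,x:x2],99))
crop(s,310,190,110,90,6,"pics/s18c.png")
st=ctrl.state();print(st["clock"],st["force"],abs(st["qvel"]).max())
```

```text
lantern 39.251363636363635 107.0
reel 5.372777777777777 10.0
box 5.282541806020067 11.0
lure 13.131221719457013 31.600000000000023
40.275 [ 0.688  -1.2047 -0.4717] 0.009920289933208728
```

View pics/s18c.png

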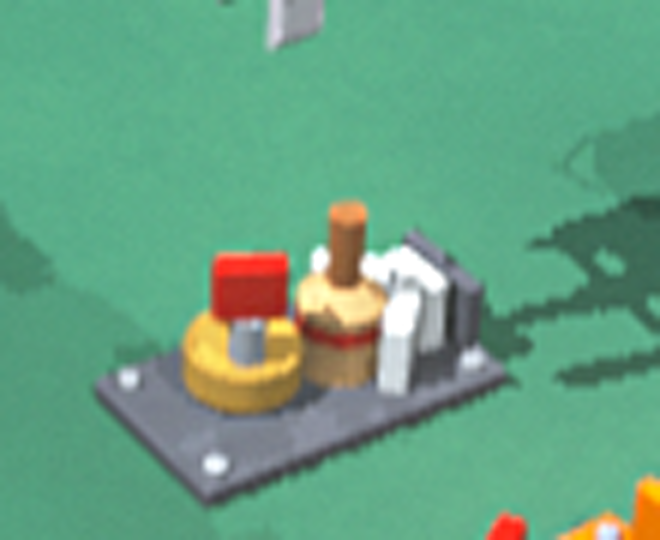

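Run:
```python
from h import *
a=cv2.imread("pics/scene0.png");s=cv2.imread("pics/s18.png")
cv2.imwrite("pics/lan.png",cv2.resize(np.hstack([a[160:250,420:500],s[160:250,420:500]]),None,fx=4,fy=4))
```

```text
(no output)
```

View pics/lan.png

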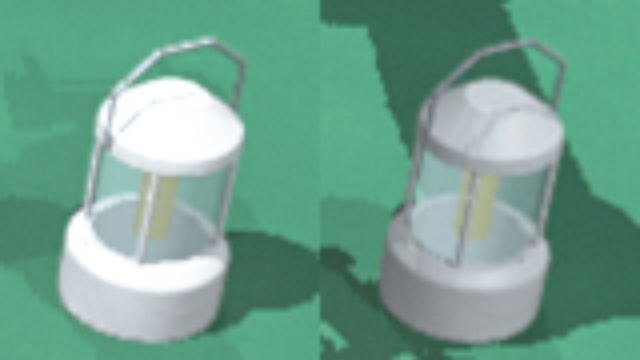

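The lantern is in the same place and only shaded by the arm. I'm handing the job in.

```bash
python3 -c "
from bench import ctrl
print(ctrl.job_done())"
```

```text
the job is handed in; nothing more can be done
None
```

The float stands upright in the V-block, clamped by the eccentric at roughly 7 to 8 N. That is inside the 5–25 N range but below the ideal 12 N. I released the knob, raised the gripper clear and handed the job in at about 40 s.

- **First try jammed:** I had set the float about 2 mm off-centre, and turning the knob wedged it against one wall of the V. The V's movement put the load then at about 17–20 N. The torque reading, at the spec's 0.01–0.014 N m per newton, gave about 22–30 N, so on that reading 25 N may have been passed briefly. I saw no damage in the pictures.
- **Recovery:** I backed the knob off, re-gripped the stem, centred the float, pushed it gently home against both walls, let go and tightened again.
- **Clamping force:** Comparing wrist pictures from the same position before and after tightening, the V had moved back about 0.95 mm, hence the 7–8 N. While I still gripped the knob, the torque suggested 13–19 N, but that signal had a drifting zero, so I relied on the pictures. I did not tighten further, to avoid dragging the float off-centre again.
- **Knob angle:** The pictures put it at about 0.93–0.99 rad, against 1.03 rad by the gripper's own angle.
- **Other objects:** The reel and box were unchanged in the scene picture. The lantern and lure differed in brightness. I checked the lantern closely and it is only in the arm's shadow; I took the lure's smaller difference as shading too, without a close-up.

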